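# Secure the carousel on its drive with the retaining clip

## Robot

A 6-joint arm with a two-finger parallel gripper is mounted at the origin on a cart in front of the work surface, level with it; the furniture and walls round the work are solid. World frame = base frame: x ahead of the robot, y to its left, z up, the work surface at z = 0. Lengths are in mm, angles in rad, forces in N, time in s.
With the tool pointing down it reaches from about 275 to 1000 mm from the base axis. Payload 8.4 kg.
Tool frame: the origin (TCP) lies at the centre of the arm's flange, where the gripper is bolted on; the fingertips stand r.tip_extent ahead of it and the grasp point (between the pads) lies 155 mm ahead of it (r.tip_extent is the distance from the TCP to the fingertips, in mm); z points along the fingers, y is the direction in which the jaws open and shut (so a half turn about z gives the same grasp; the last joint's range is limited). The gripper opens to 85 mm and grips with 20 to 120 N. Pads are 22 mm wide; open, the fingers measure 114 mm over their backs; the gripper's body (76 mm by 85 mm) begins 54 mm behind the grasp point. The pads swing forward as they close: fully open they stand 13 mm farther back than shut.
Start: joints at [-1.273, 0.353, 1.633, -0, 1.155, -0.002], TCP at [184.58, -597.126, 404.681] pointing down, gripper open.
Joint ranges: [-2.63, 2.63], [-0.92, 2.1], [0.06, 2.66], [-1.3, 4.44], [0, 2.69], [-3.02, 3.02]. Speed limits (rad/s): [2.22, 2.22, 2.79, 3.14, 3.14, 3.14].

## Interface

Orientations are given as [roll, pitch, yaw] about the fixed x, y, z axes, in that order (R = Rz(yaw) Ry(pitch) Rx(roll)).
In Python, from rig import sense, grab_frame, job, r gives the robot as it stands. The module is installed in compiled form; this text tells all that it offers.
- The arm moves only by the shell command python3 -m creep 'ROWS' [FORCE]. ROWS is JSON, a list of rows, each a list of 7 numbers: the turn, a rotation vector about the tool's x, y, z in rad, then the shift along the tool's x, y, z in mm, then the closure, from 0 (fully open) to 1 (shut). In form: [[wx, wy, wz, dx, dy, dz, fingers], ...]. A call has 1 to 10 rows; each row shifts and turns the pose as measured when the row begins, along the tool's axes as they then stand; what a row does not reach is not made up. A row lasts 1/12 s, in which the tool goes at most 41.7 mm and 7.16 degrees, less where a joint would pass 70% of its speed; a pose out of reach is approached as far as the arm can. A call with a gripper value outside its range is refused whole. The fingers move at their own pace and stop on an object; FORCE is the grip in N (left out, the last holds). Time passes only in rows, so rows that do not move let the fingers close. It gives the time, the measured TCP pose, the force and the opening at its end, in the units of the state.
- sense(): the state, without advancing time (a new reading comes with each control period).
- grab_frame(name): name is "scene" or "top" or "wrist"; returns a dict with "color" (384x512x3 uint8, red, green, blue), "mtx" (3x3 intrinsics, pixels), "T" (4x4, takes a point from camera to world coordinates). Camera axes: x right, y down, z forward; pixel columns grow to the right and rows downward; lengths in mm; the calibration is good to about 2 mm. A picture is of the moment at which its call begins. There is no depth.
- job.sign_off(): hands the job in, once; it reports no verdict.
The state is a dict: "clock": time; "qpos": joint angles; "qvel": joint speeds; "joint_efforts": joint torques, N m; "eef_pos": TCP position; "tcp_rot": TCP orientation; "contact_force": force on the tool from outside, world axes, zero at the start; "wrist_torque": the same for the moment, N m; "opening": opening from 0.0 (shut) to 1.0 (fully open).
Only numpy, scipy, OpenCV 4.12 (cv2) and the standard library are available. Lean on these libraries where they do the work, as an engineer would, in place of code of your own. Each camera call takes 0.05 s, during which the arm holds its last target.

## Task

Set the aluminium carousel, hub up, on the drive's spindle so that it lies flat on the flange, and then secure it against coming off with the steel retaining clip: push the clip, level, sideways into the groove under the spindle's head until it snaps fully home. The spindle's height is set differently each time, so feel for the groove, and do it gently: the clip snaps in at well under 10 N and must never be forced with more than 30 N; leave the other things on the bench where they are.

Things in the scene. Friction and masses are not known exactly. Their poses are not given: they have to be found in the camera images.
- drive: Fixed low grey square housing, 110 x 110 mm; origin at the worktop on the axis of its upright steel spindle (26 mm thick), z up; yaw is of no matter. Flange (56 mm across), top at z = 30 mm. Spindle heights vary: groove (neck 16 mm thick, 6.5 mm high) with its lower side 40 to 56 mm above the flange, fixed in a run but not measured; head 26 mm thick above.
- flange (a point): Point on the spindle's axis at the flange's top (30 mm above the worktop): the carousel's underside comes to rest here. The spindle's flat top (16 mm across, then tapering out to 26 mm) is always exactly 24 mm above the groove's lower side, so touching it from above with about 3 N tells the groove's height.
- carousel: Loose round aluminium disc, 100 mm across, 8 mm thick, with a hub 48 mm in diameter rising to 40 mm above the underside and a bore of 29 mm right through; 0.2 to 0.33 kg. Origin on its axis at the underside, z up. When it lies on the flange, the groove's lower side is level with its hub's top or up to 16 mm above it.
- carousel_hub (a point): Point on the carousel's axis, 20 mm above its underside.
- clip: Loose flat steel fork, 5 mm thick, 0.12 kg. Origin at the underside in the mouth's middle (the spindle's axis is there when home); +x points out of the open mouth, z up. The mouth's bottom is 8.5 mm behind the origin, its arms end 11 mm ahead of it and are 34 mm wide over all; nibs inside their tips, 7 mm ahead of the origin, leave a gap of 12.4 mm.
- clip_tab (a point): Point to grip on the clip: in the middle of its upright tab, 47 mm behind the origin (clip's -x), 26 mm above the underside. The tab is 10 mm thick along the clip's x, 24 mm wide, and rises to 44 mm above the underside; 29 mm stay free between it and the spindle's head when home. Ahead of it the clip is solid to 8.5 mm behind the origin.
- clip_mouth (a point): Middle of the clip's mouth, 2.5 mm above the underside. The two arms are sprung and open sideways to let the nibs pass the 16 mm neck: the nibs meet it about 13 mm short of home, the push peaks at about 3 to 8 N some 10 mm short of home, then the clip snaps in and stops hard at the neck.
- petri_dish: Bystander: clear shallow dish, 81 mm across, 15 mm high; origin at its underside.
- label_tape: Bystander: roll of paper tape lying flat, 62 mm across, 18 mm high; origin at its underside.
- beaker: Bystander: small clear beaker, 50 mm across, 61 mm high; origin at its underside.
- dropper: Bystander: white dropper bottle with a red pointed cap, 31 mm across, 94 mm high; origin at its underside.
Mind the look-alikes: they are no part of the job. Several things have the shape of the carousel; the one meant has the colours described above.

How it is judged:
By the outcome, as a careful person would: the job done as asked, in the order asked, and still so for the second after the job is handed in, with the robot touching nothing.
It also fails if it takes over 72 s, if anything falls off the work surface, if the arm or the gripper's body presses on something with over 40 N, if the wrist force passes 120 N, or if a joint passes its speed limit or range.

## Working session

There is one attempt and no reset: what is moved stays moved. The work goes in short steps, Python scripts to look and compute and a shell command to move; the robot and the scene stay as the last step left them, time stands still between calls to the robot, and variables do not carry over. Pictures are saved under pics/ and viewed, and the job is handed in when it is done.

```bash
mkdir -p pics; ls
cat > h.py <<'E'
from rig import sense, grab_frame, job, r
import numpy as np, cv2
def snap(name,fn,scale=1.5,crop=None):
    f=grab_frame(name); im=f["color"][:,:,::-1].copy()
    np.savez('pics/'+fn+'.npz',im=im,K=f["mtx"],T=f["T"])
    if crop: x0,y0,x1,y1=crop; im=im[y0:y1,x0:x1]; scale=min(780/(x1-x0),580/(y1-y0))
    cv2.imwrite('pics/'+fn+'.png',cv2.resize(im,None,fx=scale,fy=scale,interpolation=cv2.INTER_CUBIC))
def crop(fn,out,c):
    d=np.load('pics/'+fn+'.npz'); x0,y0,x1,y1=c; s=min(780/(x1-x0),580/(y1-y0)); print('scale',s)
    cv2.imwrite('pics/'+out+'.png',cv2.resize(d['im'][y0:y1,x0:x1],None,fx=s,fy=s,interpolation=cv2.INTER_CUBIC))
def ray(fn,u,v,z):
    d=np.load('pics/'+fn+'.npz');K,T=d['K'],d['T']
    k=T[:3,:3]@np.linalg.inv(K)@[u,v,1.]; o=T[:3,3]
    return o+k*(z-o[2])/k[2]
def proj(fn,p):
    d=np.load('pics/'+fn+'.npz');K,T=d['K'],d['T']
    c=T[:3,:3].T@(np.array(p,float)-T[:3,3]); q=K@c; return q[:2]/q[2]
E
python3 - <<'E'
from h import *
s=sense(); print({k:np.round(v,3) for k,v in s.items()}, r.tip_extent)
snap("scene","s0"); snap("top","t0"); snap("wrist","w0")
for n in("s0","t0","w0"):
    d=np.load(f'pics/{n}.npz');print(d['K'].round(1).tolist(),d['T'].round(3).tolist())
E
```

```text
pics
{'clock': np.float64(0.0), 'qpos': array([-1.273,  0.354,  1.634,  0.   ,  1.155, -0.002]), 'qvel': array([-0.   , -0.002,  0.001,  0.   ,  0.001,  0.001]), 'joint_efforts': array([-4.0000e-03, -6.0526e+01, -3.4208e+01, -0.0000e+00,  9.0000e-03,
       -0.0000e+00]), 'eef_pos': array([ 184.49 , -596.9  ,  403.967]), 'tcp_rot': array([-3.14, -0.  ,  0.3 ]), 'contact_force': array([ 0.39,  0.1 , -0.21]), 'wrist_torque': array([-0.046, -0.085, -0.005]), 'opening': np.float64(1.002)} 173.4
[[392.5, 0.0, 262.2], [0.0, 392.5, 187.9], [0.0, 0.0, 1.0]] [[0.85, -0.279, 0.446, -137.303], [-0.526, -0.467, 0.711, -1122.747], [0.01, -0.839, -0.544, 877.03], [0.0, 0.0, 0.0, 1.0]]
[[451.3, 0.0, 253.6], [0.0, 451.3, 199.1], [0.0, 0.0, 1.0]] [[0.001, -0.998, 0.057, 427.721], [-1.0, -0.002, -0.019, -1.604], [0.019, -0.057, -0.998, 1557.971], [0.0, 0.0, 0.0, 1.0]]
[[279.4, 0.0, 252.8], [0.0, 279.4, 194.8], [0.0, 0.0, 1.0]] [[0.294, -0.918, -0.265, 251.042], [-0.956, -0.283, -0.081, -575.089], [-0.001, 0.277, -0.961, 373.108], [0.0, 0.0, 0.0, 1.0]]
```

View pics/s0.png

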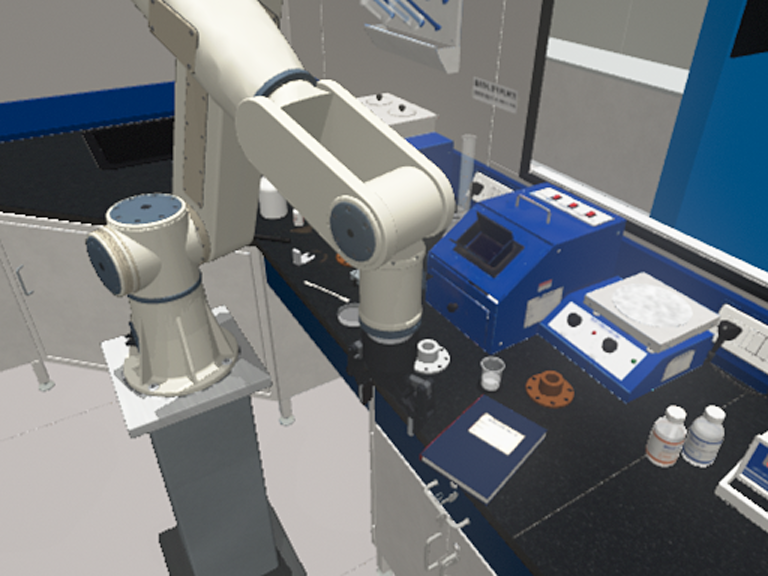

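View pics/t0.png

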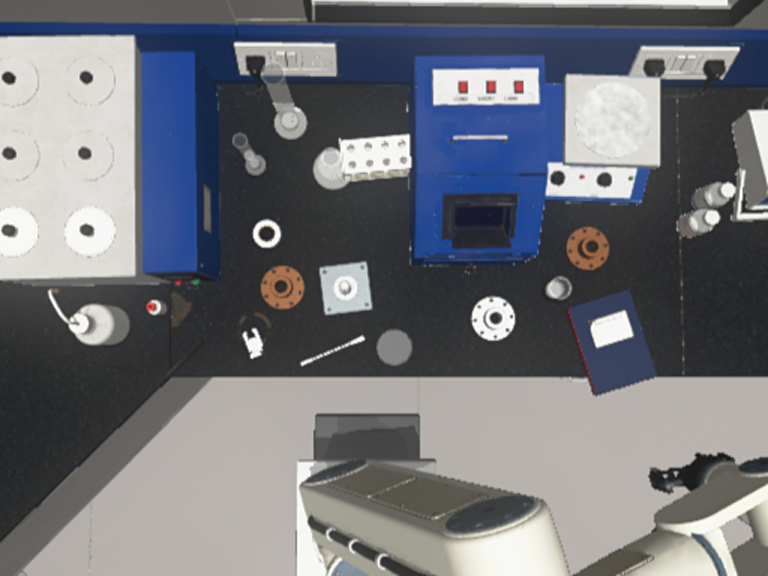

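View pics/w0.png

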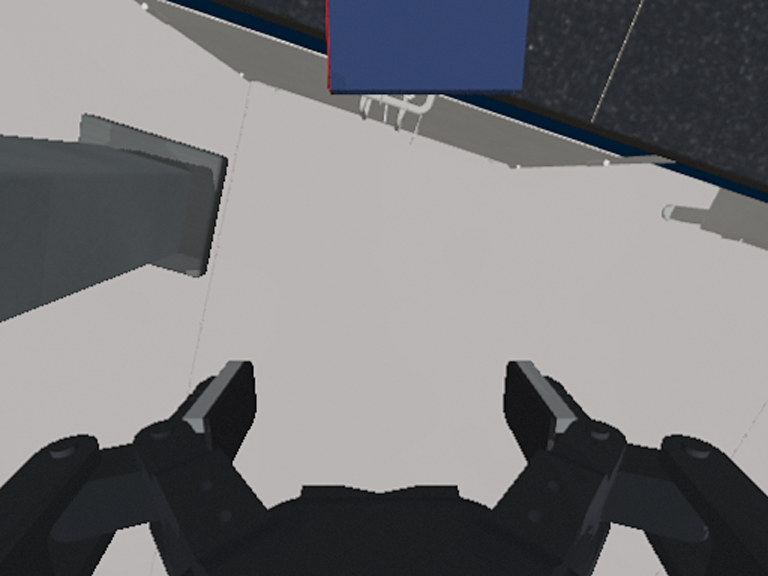

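Run:
```python
from h import *
crop('t0','t0a',(150,150,290,254)); crop('t0','t0b',(290,180,400,262))
```

```text
scale 5.571428571428571
scale 7.073170731707317
```

View pics/t0a.png

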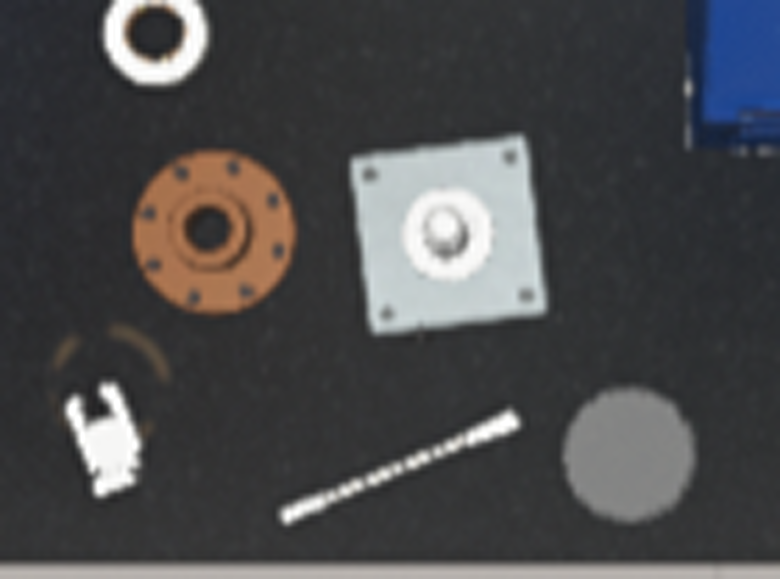

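View pics/t0b.png

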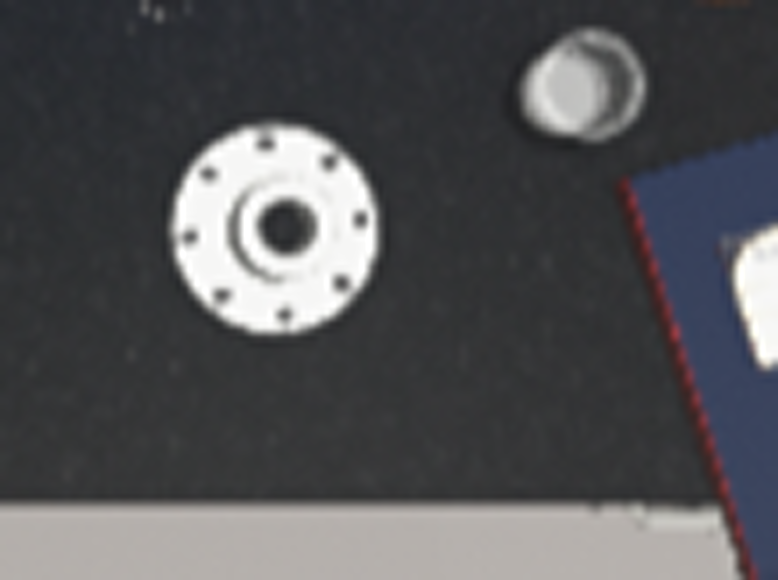

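```bash
cat >> h.py <<'E'
def cr(fn,c,cu,cv,z):
    x0,y0,x1,y1=c; s=min(780/(x1-x0),580/(y1-y0)); return ray(fn,(cu+.5)/s-.5+x0,(cv+.5)/s-.5+y0,z).round(1)
E
python3 - <<'E'
from h import *
A=(150,150,290,254);B=(290,180,400,262)
print('disc',cr('t0',B,275,229,8),'bore',cr('t0',B,288,227,40), 'w',cr('t0',B,170,229,8)-cr('t0',B,380,229,8))
print('flange',cr('t0',A,448,233,30),'housing',cr('t0',A,449,234,25))
for p in [(75,405),(108,387),(100,437)]: print('clip',cr('t0',A,*p,5))
print('tab',cr('t0',A,116,478,44))
print('dish',cr('t0',A,629,454,15),'tape',cr('t0',A,156,33,18))
for p in [(125,122),(105,205),(177,190)]: print(ray('t0',*p,0).round(0))
E
```

```text
disc [ 471.9 -289.5    8. ] bore [ 471.9 -289.8   40. ] w [-1.000e-01  1.027e+02  0.000e+00]
flange [540.5  49.   30. ] housing [540.3  48.6  25. ]
clip [435.9 278.5   5. ]
clip [447.  258.4   5. ]
clip [416.3 263.    5. ]
tab [392.1 246.5  44. ]
dish [406.1 -61.7  15. ] tape [664.4 229.3  18. ]
[784. 415.   0.]
[495. 479.   0.]
[547. 233.   0.]
```

```bash
cat >> h.py <<'E'
from scipy.spatial.transform import Rotation as Ro
def state():
    s=sense(); print('t',round(float(s['clock']),2),'p',np.round(s['eef_pos'],1),'rpy',np.round(s['tcp_rot'],4),'F',np.round(s['contact_force'],2),'M',np.round(s['wrist_torque'],2),'op',round(float(s['opening']),3),'q',np.round(s['qpos'],2)); return s
def go(p,yaw):
    s=state(); R=Ro.from_euler('xyz',s['tcp_rot']); G=Ro.from_euler('xyz',[np.pi,0,yaw])
    d=np.array(p)-s['eef_pos']; w=(R.inv()*G).as_rotvec()
    print('total tool shift',R.inv().apply(d).round(2),'in goal frame',G.inv().apply(d).round(2),'rotvec',w.round(4),'n>=',np.linalg.norm(d)/41.7,np.linalg.norm(w)/.125)
E
python3 - <<'E'
from h import *
go((472,-290,350),.3); print(r.tip_extent)
E
```

```text
t 0.15 p [ 184.5 -596.9  404.1] rpy [-3.1405 -0.      0.2998] F [ 0.21  0.41 -0.08] M [ 0.02  0.03 -0.03] op 1.002 q [-1.27  0.35  1.63  0.    1.16 -0.  ]
total tool shift [ 365.3  -208.3    54.35] in goal frame [ 365.34 -208.28   54.13] rotvec [-0.0011 -0.     -0.0002] n>= 10.168164225717994 0.008718285770607058
173.4
```

```bash
python3 -m creep '[[0,0,0,33,-19,5,0],[0,0,0,33,-19,5,0],[0,0,0,33,-19,5,0],[0,0,0,33,-19,5,0],[0,0,0,33,-19,5,0],[0,0,0,33,-19,5,0],[0,0,0,33,-19,5,0],[0,0,0,33,-19,5,0],[0,0,0,33,-19,5,0],[0,0,0,33,-19,5,0]]' 40; python3 -c "
from h import *
go((472,-290,350),.3)"
```

```text
clock: 0.98
eef_pos: [448.8, -312.0, 350.6]
tcp_rot: [3.14, 0.002, 0.288]
contact_force: [0.8, -1.4, -0.4]
opening: 1.002
t 0.98 p [ 448.8 -312.   350.6] rpy [3.1396e+00 2.1000e-03 2.8840e-01] F [ 0.81 -1.43 -0.41] M [-0.03 -0.1   0.06] op 1.002 q [-0.61  0.29  1.85 -0.    1.    0.67]
total tool shift [ 28.45 -14.48   0.54] in goal frame [ 28.62 -14.15   0.62] rotvec [ 0.002   0.0021 -0.0116] n>= 0.7657163586675557 0.09563551955163234
```

```bash
python3 -m creep '[[0,0,-0.01,28,-15,0,0],[0,0,0,1,0,0,0],[0,0,0,0,0,0,0]]' ; python3 -c "
from h import *
state();snap('wrist','w1');state()"
```

```text
clock: 1.23
eef_pos: [477.1, -282.1, 348.8]
tcp_rot: [-3.141, 0.002, 0.305]
contact_force: [-0.1, -0.6, -0.1]
opening: 0.997
t 1.23 p [ 477.1 -282.1  348.8] rpy [-3.1409e+00  2.2000e-03  3.0520e-01] F [-0.05 -0.63 -0.11] M [0.02 0.07 0.04] op 0.997 q [-0.54  0.31  1.84 -0.    1.    0.73]
t 1.28 p [ 476.9 -282.5  348.8] rpy [-3.1407e+00  1.8000e-03  3.0440e-01] F [0.85 0.58 0.25] M [0.05 0.03 0.01] op 1.002 q [-0.54  0.31  1.84 -0.    1.    0.73]
```

View pics/w1.png

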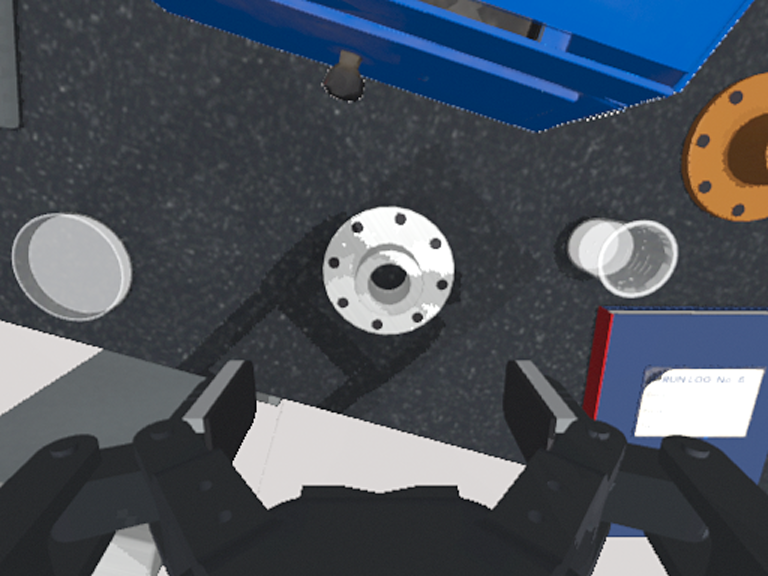

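```bash
python3 -c "
from h import *
for u,v,z in [(389,270.5,8),(323,270,8),(454.5,270,8),(389,206.5,8),(389,335,8),(390,276,40)]: print(ray('w1',(u+.5)/1.5-.5,(v+.5)/1.5-.5,z).round(1))
crop('w1','w1c',(210,130,310,230))
# where do TCP-axis points project
s=sense();
for z in (350-173,190,40,8): print(proj('w1',(476.9,-282.5,z))*1.5)
"
```

```text
[ 476.3 -288.6    8. ]
[ 461.7 -240.7    8. ]
[ 491.5 -335.8    8. ]
[ 521.7 -274.     8. ]
[ 426.4 -304.6    8. ]
[ 479.8 -287.5   40. ]
scale 5.8
[383.47285805 368.64850557]
[383.83921773 386.04365682]
[381.55446794 277.5612825 ]
[381.3357565  267.17662843]
```

View pics/w1c.png

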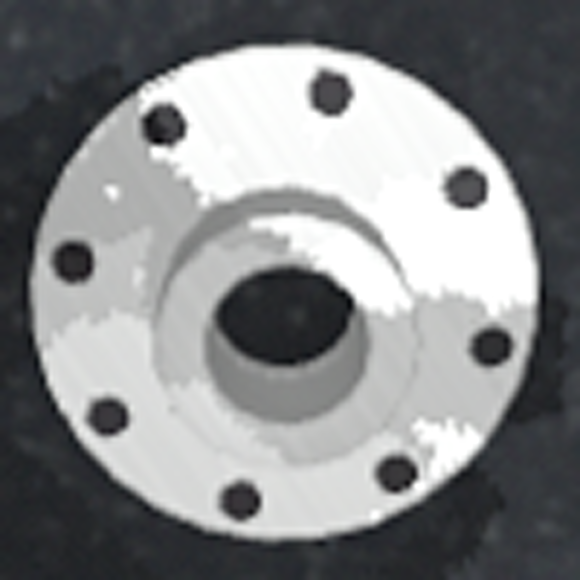

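```bash
python3 -c "
from h import *
C=(210,130,310,230)
print(cr('w1',C,286,338,40),cr('w1',C,287.5,344,40),cr('w1',C,284,291,8))
go((473,-288.5,230),.3)
"
```

```text
[ 475.4 -287.8   40. ] [ 474.5 -288.4   40. ] [ 476.6 -287.8    8. ]
t 1.28 p [ 476.9 -282.5  348.8] rpy [-3.1407e+00  1.8000e-03  3.0440e-01] F [0.85 0.58 0.25] M [0.05 0.03 0.01] op 1.002 q [-0.54  0.31  1.84 -0.    1.    0.73]
total tool shift [ -5.28   4.69 118.85] in goal frame [ -5.48   4.61 118.84] rotvec [-0.0008  0.0018  0.0044] n>= 2.855115955084184 0.038932697807126646
```

```bash
python3 -m creep '[[0,0,0,-4,5,38,0],[0,0,0,0,0,40,0],[0,0,0,0,0,40,0],[0,0,0,0,0,20,0],[0,0,0,0,0,0,0]]' ; python3 -c "
from h import *
go((474.5,-288.5,183),.3);snap('wrist','w2')"
```

```text
clock: 1.7
eef_pos: [473.2, -294.1, 210.0]
tcp_rot: [3.134, -0.004, 0.3]
contact_force: [-0.6, 0.7, 0.0]
opening: 1.001
t 1.7 p [ 473.2 -294.1  210. ] rpy [ 3.1343 -0.0038  0.3004] F [-0.59  0.69  0.02] M [-0.04  0.02  0.01] op 1.001 q [-0.56  0.51  1.92 -0.    0.71  0.71]
total tool shift [ 2.8  -5.17 26.95] in goal frame [ 2.9  -4.97 26.97] rotvec [ 0.0073 -0.0038  0.0004] n>= 0.6614031888235872 0.06609849560944567
```

View pics/w2.png

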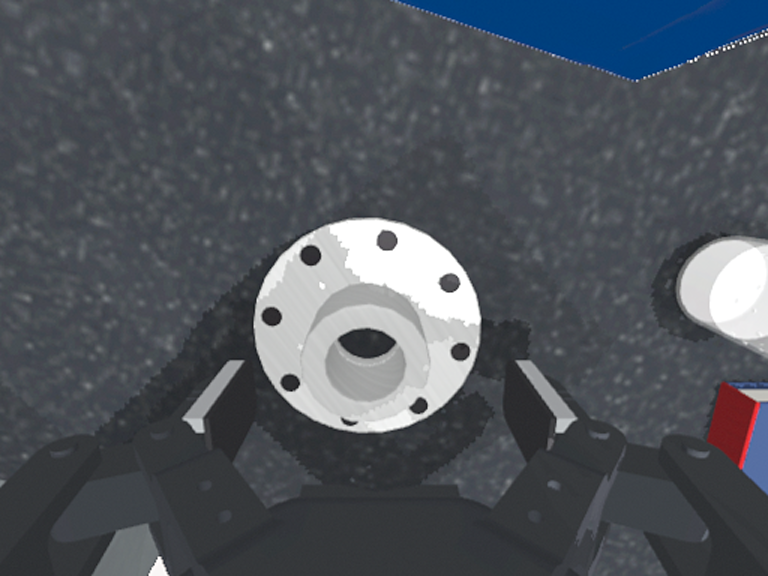

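```bash
python3 -c "
from h import *
print(ray('w2',366/1.5-.5,365.5/1.5-.5,40), ray('w2',368/1.5-.5,325.5/1.5-.5,8))
"
```

```text
[ 474.72829701 -288.37201171   40.        ] [ 478.21437032 -287.42790274    8.        ]
```

```bash
python3 -m creep '[[0.007,-0.004,0,3,-5,15,0],[0,0,0,0,0,12,0],[0,0,0,0,0,0,0]]' ; python3 -c "
from h import *
go((475,-288.4,183),.3)"
```

```text
clock: 2.0
eef_pos: [474.9, -291.8, 187.3]
tcp_rot: [3.137, -0.003, 0.297]
contact_force: [-0.9, 0.3, 0.2]
opening: 0.999
t 2.0 p [ 474.9 -291.8  187.3] rpy [ 3.1375e+00 -2.7000e-03  2.9700e-01] F [-0.86  0.32  0.2 ] M [ 0.03 -0.04  0.03] op 0.999 q [-0.55  0.55  1.92 -0.    0.67  0.72]
total tool shift [ 1.08 -3.27  4.24] in goal frame [ 1.1  -3.25  4.25] rotvec [ 0.0041 -0.0027 -0.003 ] n>= 0.13113074563742327 0.04583952918081084
```

```bash
python3 -m creep '[[0.004,-0.003,0,1,-4,5,0],[0,0,0,0,0,0,0],[0,0,0,0,0,0,0.3],[0,0,0,0,0,0,0.6],[0,0,0,0,0,0,0.6],[0,0,0,0,0,0,0.6],[0,0,0,0,0,0,0.6],[0,0,0,0,0,0,0.6],[0,0,0,0,0,0,0.6]]' 40; python3 -c "
from h import *
go((475,-288.4,183),.3)"
```

```text
clock: 2.75
eef_pos: [476.1, -289.4, 187.6]
tcp_rot: [3.136, -0.005, 0.296]
contact_force: [0.4, -0.2, -2.0]
opening: 0.542
t 2.75 p [ 476.1 -289.4  187.6] rpy [ 3.1356 -0.0045  0.2964] F [ 0.38 -0.19 -2.05] M [0.03 0.02 0.1 ] op 0.542 q [-0.55  0.54  1.93 -0.    0.66  0.73]
total tool shift [-0.75 -1.34  4.59] in goal frame [-0.73 -1.32  4.6 ] rotvec [ 0.006  -0.0045 -0.0036] n>= 0.11606350235587008 0.06652850733322489
```

```bash
python3 -m creep '[[0.006,-0.004,0,0,0,-15,0.6],[0,0,0,0,0,-30,0.6],[0,0,0,0,0,-40,0.6],[0,0,0,0,0,-40,0.6],[0,0,0,0,0,-40,0.6],[0,0,0,0,0,0,0.6]]' 50; python3 -c "
from h import *
go((426,13.5,360),.3); snap('wrist','w3')"
```

```text
clock: 3.25
eef_pos: [474.7, -288.6, 355.0]
tcp_rot: [-3.133, 0.007, 0.297]
contact_force: [1.7, -0.9, -1.8]
opening: 0.532
t 3.25 p [ 474.7 -288.6  355. ] rpy [-3.133   0.0071  0.2968] F [ 1.68 -0.91 -1.81] M [-0.07 -0.15 -0.05] op 0.532 q [-0.55  0.3   1.83  0.    1.02  0.72]
total tool shift [  41.76 -303.15   -2.71] in goal frame [  42.76 -302.98   -5.02] rotvec [-0.0086  0.0071 -0.0032] n>= 7.338652805092819 0.09308814241943138
```

View pics/w3.png

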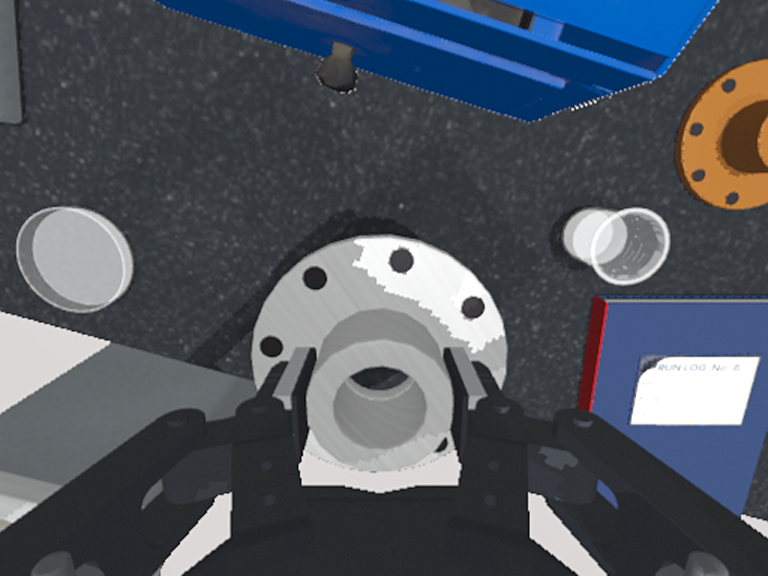

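```bash
python3 -c "
from h import *
crop('w3','w3c',(160,140,350,280))
"
python3 -m creep '[[-0.004,0.003,0,5,-33,0,0.6],[-0.004,0.003,0,5,-36,0,0.6],[0,0,0,5,-36,-1,0.6],[0,0,0,5,-36,-1,0.6],[0,0,0,5,-36,-1,0.6],[0,0,0,5,-36,-1,0.6],[0,0,0,5,-36,-1,0.6],[0,0,0,5,-36,0,0.6],[0,0,0,2,-12,0,0.6],[0,0,0,0,0,0,0.6]]'; python3 -c "
from h import *
go((426,13.5,360),.3); snap('wrist','w4');state()"
```

```text
scale 4.105263157894737
clock: 4.13
eef_pos: [419.3, 18.9, 345.4]
tcp_rot: [-3.135, 0.016, 0.291]
contact_force: [0.2, -0.1, -2.5]
opening: 0.538
t 4.13 p [419.3  18.9 345.4] rpy [-3.1345  0.0164  0.2912] F [ 0.19 -0.14 -2.47] M [-0.05 -0.08 -0.01] op 0.538 q [0.04 0.11 2.1  0.   0.94 1.32]
total tool shift [  4.66   6.97 -14.72] in goal frame [  4.83   7.12 -14.59] rotvec [-0.0071  0.0163 -0.0088] n>= 0.40624098953799187 0.1590457290344341
t 4.18 p [419.2  18.1 345.2] rpy [-3.1345  0.0171  0.2913] F [ 0.05  0.64 -2.26] M [ 0.03  0.01 -0.05] op 0.537 q [0.04 0.11 2.11 0.   0.94 1.32]
```

View pics/w3c.png

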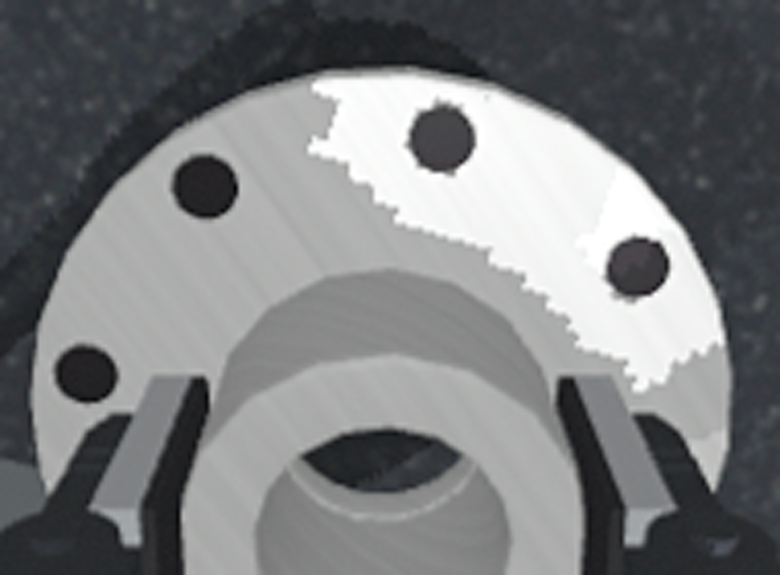

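View pics/w4.png

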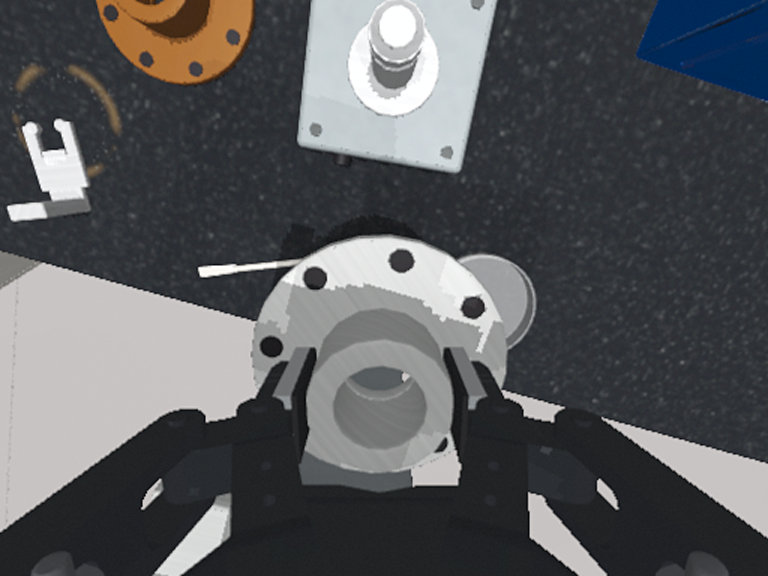

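```bash
python3 -c "
from h import *
crop('w4','w4a',(180,0,340,118)); crop('w4','w4b',(160,200,340,320)); crop('w4','w4c',(0,30,100,160))
"
```

```text
scale 4.875
scale 4.333333333333333
scale 4.461538461538462
```

View pics/w4a.png

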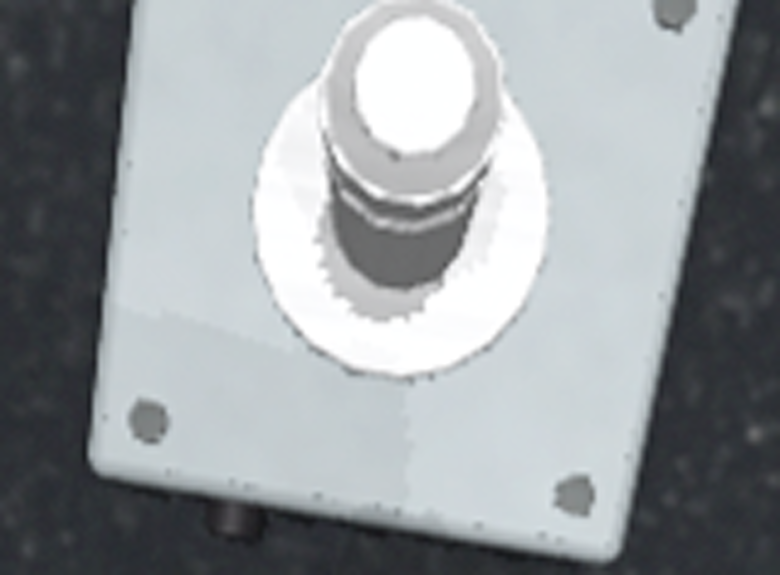

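View pics/w4b.png

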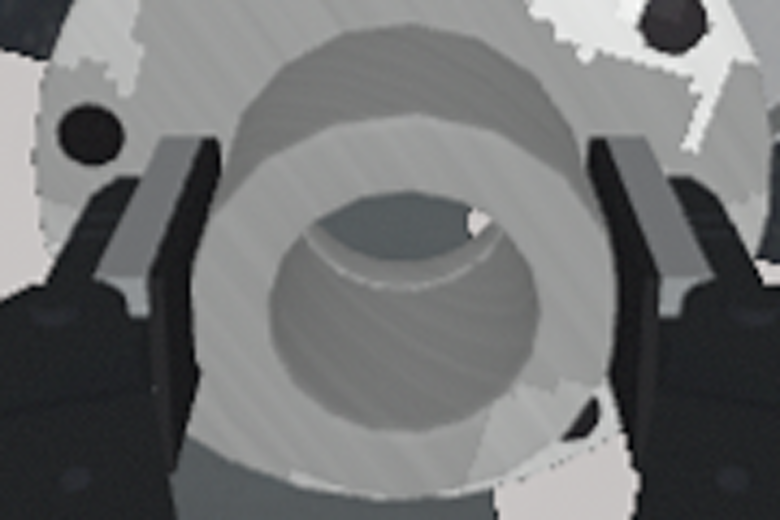

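View pics/w4c.png

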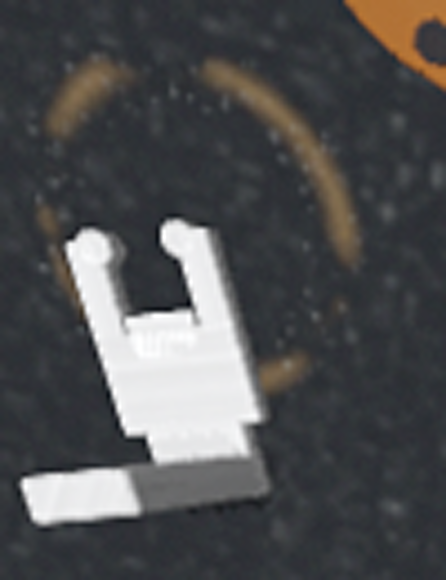

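```bash
cat > fit.py <<'E'
from h import *
from scipy.optimize import least_squares
def uncrop(c,cu,cv):
    x0,y0,x1,y1=c; s=min(780/(x1-x0),580/(y1-y0)); return np.array([(cu+.5)/s-.5+x0,(cv+.5)/s-.5+y0])
def ext(fn,x,y,z,R):
    t=np.linspace(0,2*np.pi,181); P=np.array([proj(fn,(x+R*np.cos(a),y+R*np.sin(a),z)) for a in t])
    return P[:,0].min(),P[:,0].max(),P[:,1].min(),P[:,1].max()
def fit(fn,R,z,c,obs,p0,freez=False):
    # obs l,r,t,b crop px (None = skip)
    w=[]
    for i,o in enumerate(obs):
        w.append(None if o is None else (uncrop(c,o,0)[0] if i<2 else uncrop(c,0,o)[1]))
    f=lambda p:[e-o for e,o in zip(ext(fn,p[0],p[1],p[2] if freez else z,R),w) if o is not None]
    q=least_squares(f,list(p0)+([z] if freez else []),diff_step=1e-5); return q.x.round(2),np.round(q.fun,2)
E
python3 -c "
from fit import *
A=(180,0,340,118);B=(160,200,340,320)
print('flange',fit('w4',28,30,A,(252,548,None,378),(540,49)))
for z in (94,98,102,106,110): print('top',z,fit('w4',8,z,A,(355,475,15,155),(540,49)))
print('topfree',fit('w4',8,100,A,(355,475,15,155),(540,49),True))
print('head',fit('w4',13,96,A,(320,504,None,197),(540,49),False))
for z in (194,198,202):print('bore',fit('w4',14.5,z,B,(269,540,190,432),(419,18)), fit('w4',24,z,B,(192,615,113,498),(419,18)))
"
```

```text
flange (array([541.68,  50.51]), array([-0.44,  0.43,  0.03]))
top 94 (array([545.36,  51.  ]), array([ 0.66, -0.66,  1.02, -1.09]))
top 98 (array([544.26,  50.8 ]), array([ 0.44, -0.44,  0.78, -0.83]))
top 102 (array([543.16,  50.6 ]), array([ 0.22, -0.22,  0.54, -0.57]))
top 106 (array([542.06,  50.4 ]), array([-0.02,  0.02,  0.28, -0.29]))
top 110 (array([540.96,  50.2 ]), array([-0.26,  0.26,  0.01, -0.01]))
topfree (array([541.44,  50.28, 108.25]), array([-0.15,  0.15,  0.13, -0.13]))
head (array([543.83,  51.03]), array([-0.21,  0.21,  0.01]))
bore (array([412.49,  19.14]), array([ 1.54, -1.53,  1.71, -2.06])) (array([412.34,  19.23]), array([-0.43,  0.44,  1.17, -1.38]))
bore (array([414.86,  19.82]), array([ 0.51, -0.51,  0.91, -1.07])) (array([414.58,  19.87]), array([-2.13,  2.12, -0.04,  0.34]))
bore (array([417.23,  20.5 ]), array([-0.59,  0.59,  0.05, -0.01])) (array([416.81,  20.51]), array([-3.94,  3.91, -1.31,  2.19]))
```

```bash
python3 -c "
from h import *
s=sense(); R=Ro.from_euler('xyz',s['tcp_rot'])
c=R.inv().apply(np.array([415,19.8,198.])-s['eef_pos']); print('hubtop in tool',c)
# from pick: 
G=Ro.from_euler('xyz',[np.pi,0,.3])
o=G.apply([c[0],c[1],0]); print(o)
go((541.5-o[0],50.4-o[1],345),.3)
"
```

```text
hubtop in tool [ -1.04847796  -1.81719149 147.27455164]
[-1.53866606e+00  1.42618292e+00 -2.22541775e-16]
t 4.18 p [419.2  18.1 345.2] rpy [-3.1345  0.0171  0.2913] F [ 0.05  0.64 -2.26] M [ 0.03  0.01 -0.05] op 0.537 q [0.04 0.11 2.11 0.   0.94 1.32]
total tool shift [127.44   5.95  -2.01] in goal frame [127.39   7.08   0.22] rotvec [-0.0071  0.0171 -0.0088] n>= 3.059743914512609 0.1641824048007126
```

```bash
python3 -m creep '[[-0.007,0.017,-0.009,32,2,0,0.6],[0,0,0,36,2,0,0.6],[0,0,0,36,2,0,0.6],[0,0,0,20,1,0,0.6],[0,0,0,0,0,0,0.6],[0,0,0,0,0,0,0.6]]'; python3 -c "
from h import *
go((543,49,300),.3)"
```

```text
clock: 4.68
eef_pos: [542.9, 43.6, 336.8]
tcp_rot: [-3.142, 0.01, 0.3]
contact_force: [-0.7, -0.2, -2.2]
opening: 0.535
t 4.68 p [542.9  43.6 336.8] rpy [-3.1416  0.0097  0.2995] F [-0.69 -0.16 -2.22] M [ 0.   -0.   -0.05] op 0.535 q [ 0.08  0.31  1.87 -0.    0.98  1.35]
total tool shift [ 2.06 -5.08 36.83] in goal frame [ 1.71 -5.08 36.85] rotvec [-0.      0.0097 -0.0005] n>= 0.8929539965646126 0.07805069024375941
```

```bash
python3 -m creep '[[0,0.009,0,2,-5,18,0.6],[0,0,0,0,0,8,0.6],[0,0,0,0,0,0,0.6],[0,0,0,0,0,0,0.6]]'; python3 -c "
from h import *
go((543,49,300),.3);snap('wrist','w5');snap('scene','s5')"
```

```text
clock: 5.02
eef_pos: [540.8, 45.0, 307.6]
tcp_rot: [-3.141, 0.007, 0.297]
contact_force: [-0.3, -0.7, -2.3]
opening: 0.536
t 5.02 p [540.8  45.  307.6] rpy [-3.1413  0.0067  0.2966] F [-0.29 -0.71 -2.28] M [ 0.03 -0.04  0.02] op 0.536 q [ 0.08  0.34  1.89 -0.    0.91  1.36]
total tool shift [ 3.31 -3.21  7.56] in goal frame [ 3.27 -3.2   7.59] rotvec [-0.0003  0.0067 -0.0034] n>= 0.21239709809529303 0.06009421266365689
```

View pics/w5.png

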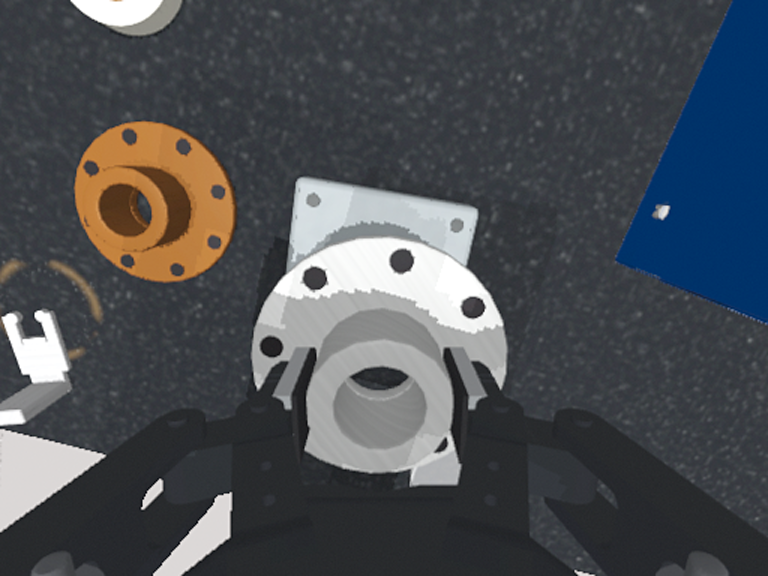

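```bash
python3 -m creep '[[0,0.008,-0.003,4,-4,0,0.6],[0,0,0,0,0,0,0.6],[0,0,0,0,0,0,0.6]]'; python3 -c "
from h import *
go((543,49,300),.3)"
```

```text
clock: 5.37
eef_pos: [544.1, 50.2, 310.0]
tcp_rot: [3.141, -0.006, 0.299]
contact_force: [-0.8, 0.5, -2.5]
opening: 0.536
t 5.37 p [544.1  50.2 310. ] rpy [ 3.1411 -0.0056  0.2995] F [-0.81  0.49 -2.48] M [-0.03 -0.04 -0.01] op 0.536 q [0.09 0.34 1.89 0.   0.9  1.36]
total tool shift [-1.47  0.79  9.99] in goal frame [-1.41  0.79  9.99] rotvec [ 0.0005 -0.0056 -0.0005] n>= 0.24279843405830306 0.04503726567950555
```

```bash
python3 -m creep '[[0,-0.004,0,-1,0.6,8,0.6],[0,0,0,0,0,6,0.6],[0,0,0,0,0,6,0.6],[0,0,0,0,0,0,0.6]]'; python3 -c "
from h import *
go((543,49,285),.3)"
```

```text
clock: 5.7
eef_pos: [543.6, 49.6, 289.2]
tcp_rot: [3.14, -0.004, 0.3]
contact_force: [-0.4, -0.1, -1.7]
opening: 0.535
t 5.7 p [543.6  49.6 289.2] rpy [ 3.1405 -0.0036  0.3003] F [-0.4  -0.07 -1.69] M [ 0.01  0.01 -0.02] op 0.535 q [ 0.09  0.37  1.9  -0.    0.86  1.36]
total tool shift [-0.78  0.38  4.21] in goal frame [-0.77  0.38  4.21] rotvec [ 0.0011 -0.0036  0.0003] n>= 0.10311740637520661 0.030062161341242382
```

```bash
python3 -m creep '[[0.001,-0.003,0,-0.5,0.3,5,0.6],[0,0,0,0,0,4,0.6],[0,0,0,0,0,0,0.6]]'; python3 -c "
from h import *
go((543,49,275),.3)"; python3 -m creep '[[0,0,0,0,0,4,0.6],[0,0,0,0,0,4,0.6],[0,0,0,0,0,0,0.6]]'; python3 -c "
from h import *
go((543,49,265),.3)"
```

```text
clock: 5.95
eef_pos: [543.1, 49.1, 278.5]
tcp_rot: [-3.141, 0.001, 0.3]
contact_force: [1.5, -0.3, -1.8]
opening: 0.54
t 5.95 p [543.1  49.1 278.5] rpy [-3.1413e+00  9.0000e-04  3.0040e-01] F [ 1.53 -0.26 -1.81] M [ 0.08 -0.2   0.01] op 0.54 q [0.09 0.39 1.91 0.   0.85 1.36]
total tool shift [-0.1   0.1   3.47] in goal frame [-0.11  0.1   3.47] rotvec [-0.0003  0.0009  0.0004] n>= 0.08327560260630104 0.008027960609282694
clock: 6.2
eef_pos: [543.2, 49.1, 269.5]
tcp_rot: [-3.141, 0.001, 0.3]
contact_force: [0.3, 0.7, -2.6]
opening: 0.537
t 6.2 p [543.2  49.1 269.5] rpy [-3.1413e+00  1.0000e-03  3.0030e-01] F [ 0.28  0.66 -2.63] M [ 0.07 -0.1   0.01] op 0.537 q [0.09 0.4  1.91 0.   0.83 1.36]
total tool shift [-0.17  0.03  4.47] in goal frame [-0.18  0.03  4.47] rotvec [-0.0003  0.001   0.0003] n>= 0.10722429890563295 0.008815882478341995
```

Threaded on (underside ≈ 82, below the spindle top) with almost no side force. Lower further.

```bash
python3 -m creep '[[0,0,0,0,0,6,0.6],[0,0,0,0,0,6,0.6],[0,0,0,0,0,6,0.6],[0,0,0,0,0,6,0.6],[0,0,0,0,0,0,0.6]]'; python3 -c "
from h import *
go((543,49,217.6),.3)"; python3 -m creep '[[0,0,0,0,0,6,0.6],[0,0,0,0,0,6,0.6],[0,0,0,0,0,0,0.6]]'; python3 -c "
from h import *
go((543,49,217.6),.3)"
```

```text
clock: 6.62
eef_pos: [543.1, 49.1, 243.0]
tcp_rot: [-3.141, 0.001, 0.3]
contact_force: [0.6, 0.4, -3.5]
opening: 0.537
t 6.62 p [543.1  49.1 243. ] rpy [-3.1414e+00  7.0000e-04  3.0040e-01] F [ 0.59  0.43 -3.54] M [-0.01 -0.11 -0.06] op 0.537 q [0.09 0.44 1.93 0.   0.77 1.36]
total tool shift [-0.13  0.04 25.39] in goal frame [-0.15  0.04 25.39] rotvec [-0.0002  0.0007  0.0004] n>= 0.6088182612703166 0.006710361890691933
clock: 6.87
eef_pos: [543.2, 49.1, 229.5]
tcp_rot: [-3.141, 0.001, 0.3]
contact_force: [0.7, 0.6, -2.5]
opening: 0.538
t 6.87 p [543.2  49.1 229.5] rpy [-3.1413e+00  9.0000e-04  3.0040e-01] F [ 0.68  0.58 -2.46] M [ 0.07 -0.11  0.03] op 0.538 q [0.09 0.46 1.93 0.   0.74 1.36]
total tool shift [-0.17  0.04 11.86] in goal frame [-0.18  0.04 11.86] rotvec [-0.0003  0.0009  0.0004] n>= 0.28451226313714584 0.007978688483112112
```

```bash
python3 -m creep '[[0,0,0,0,0,5,0.6],[0,0,0,0,0,3,0.6],[0,0,0,0,0,0,0.6]]'; python3 -c "
from h import *
go((543,49,217.6),.3)"; python3 -m creep '[[0,0,0,0,0,1.5,0.6],[0,0,0,0,0,0,0.6]]'; python3 -c "
from h import *
go((543,49,217.6),.3)"
```

```text
clock: 7.12
eef_pos: [543.2, 49.1, 220.4]
tcp_rot: [-3.141, 0.001, 0.3]
contact_force: [-0.3, 1.1, -1.9]
opening: 0.535
t 7.12 p [543.2  49.1 220.4] rpy [-3.1413e+00  1.1000e-03  3.0040e-01] F [-0.28  1.11 -1.95] M [ 0.01 -0.04 -0.  ] op 0.535 q [0.09 0.48 1.94 0.   0.73 1.36]
total tool shift [-0.24  0.02  2.82] in goal frame [-0.24  0.02  2.82] rotvec [-0.0003  0.0011  0.0004] n>= 0.06784499205357644 0.00934067975857055
clock: 7.28
eef_pos: [543.3, 49.1, 218.7]
tcp_rot: [-3.141, 0.001, 0.3]
contact_force: [0.5, 1.0, -2.9]
opening: 0.534
t 7.28 p [543.3  49.1 218.7] rpy [-3.1413e+00  1.0000e-03  3.0030e-01] F [ 0.54  0.99 -2.91] M [ 0.01  0.06 -0.03] op 0.534 q [0.09 0.48 1.94 0.   0.72 1.36]
total tool shift [-0.28  0.    1.13] in goal frame [-0.28  0.    1.13] rotvec [-0.0003  0.001   0.0003] n>= 0.0279376616254078 0.008876911230515198
```

```bash
python3 -m creep '[[0,0,0,0,0,1,0.6],[0,0,0,0,0,0.5,0.6],[0,0,0,0,0,0,0.6]]'; python3 -m creep '[[0,0,0,0,0,0.7,0.6],[0,0,0,0,0,0,0.6]]'; python3 -c "
from h import *
go((543,49,217.6),.3)"
```

```text
clock: 7.53
eef_pos: [543.4, 49.1, 217.4]
tcp_rot: [-3.141, 0.001, 0.3]
contact_force: [0.4, 0.6, -2.8]
opening: 0.536
clock: 7.7
eef_pos: [543.5, 49.1, 217.4]
tcp_rot: [-3.142, 0.0, 0.3]
contact_force: [0.1, 0.3, -2.1]
opening: 0.536
t 7.7 p [543.5  49.1 217.4] rpy [-3.1415e+00  1.0000e-04  3.0030e-01] F [ 0.13  0.26 -2.11] M [-0.01  0.01  0.04] op 0.536 q [0.09 0.48 1.94 0.   0.72 1.36]
total tool shift [-0.54 -0.04 -0.22] in goal frame [-0.54 -0.04 -0.22] rotvec [-0.0001  0.0001  0.0003] n>= 0.014083581405788324 0.002924175940363624
```

```bash
python3 -m creep '[[0,0,0,0,0,1.2,0.6],[0,0,0,0,0,1,0.6]]'; python3 -c "
from h import *
state()"
```

```text
clock: 7.87
eef_pos: [543.6, 49.2, 217.1]
tcp_rot: [3.142, -0.0, 0.3]
contact_force: [-6.3, 0.5, 16.0]
opening: 0.538
t 7.87 p [543.6  49.2 217.1] rpy [ 3.1416 -0.      0.3004] F [-6.35  0.52 16.02] M [-0.29  0.9  -0.06] op 0.538 q [ 0.09  0.48  1.94 -0.    0.72  1.36]
```

```bash
python3 -m creep '[[0,0,0,0,0,0,0.3],[0,0,0,0,0,0,0],[0,0,0,0,0,0,0],[0,0,0,0,0,0,0],[0,0,0,0,0,-10,0],[0,0,0,0,0,-30,0],[0,0,0,0,0,-40,0],[0,0,0,0,0,-40,0],[0,0,0,0,0,-10,0]]'; python3 -c "
from h import *
state();snap('scene','s6');snap('wrist','w6')
crop('s6','s6c',(150,140,320,265))"
```

```text
clock: 8.62
eef_pos: [542.6, 49.0, 350.9]
tcp_rot: [-3.14, 0.007, 0.3]
contact_force: [1.6, 0.3, -0.2]
opening: 1.001
t 8.62 p [542.6  49.  350.9] rpy [-3.1401  0.0069  0.3003] F [ 1.55  0.32 -0.2 ] M [-0.02 -0.03  0.  ] op 1.001 q [ 0.09  0.29  1.85 -0.    1.    1.36]
scale 4.588235294117647
```

View pics/s6c.png

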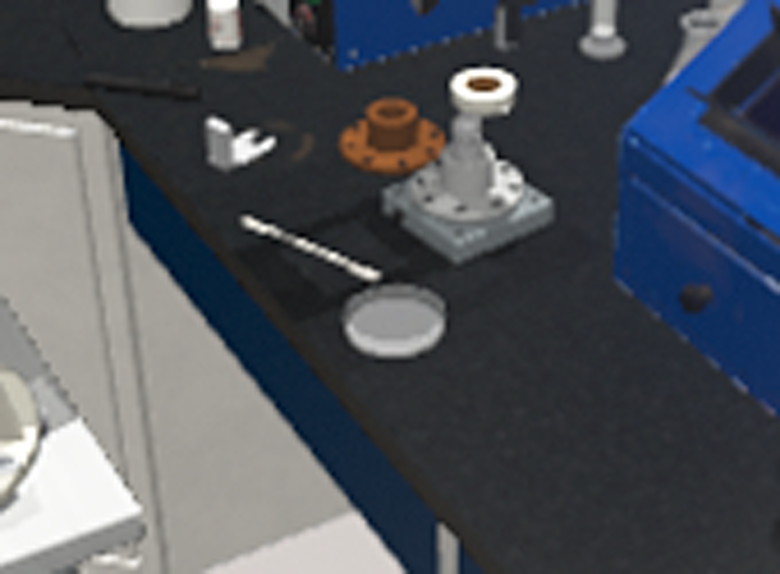

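View pics/w6.png

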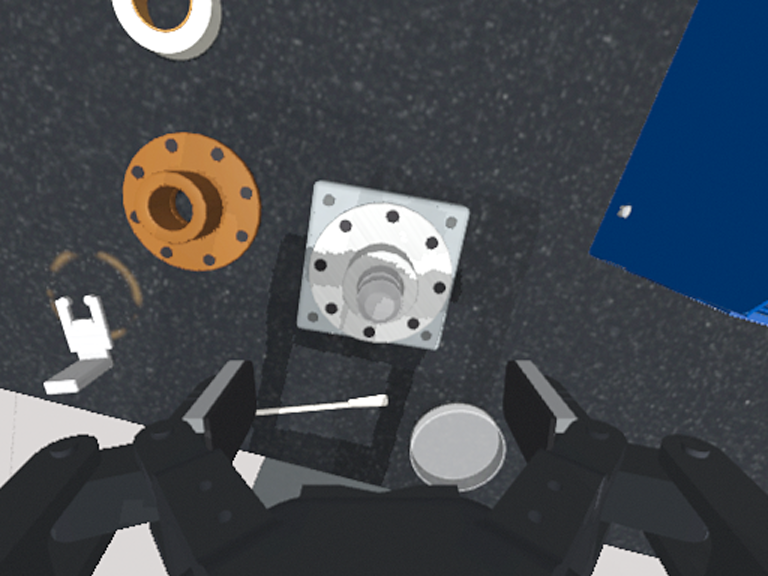

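```bash
python3 -m creep '[[0,0.007,0,-12,-33,0,0],[0,0,0,-14,-38,3,0],[0,0,0,-14,-38,3,0],[0,0,0,-14,-38,3,0],[0,0,0,-14,-38,3,0],[0,0,0,-12,-33,3,0],[0,0,-0.06,0,0,0,0],[0,0,-0.12,0,0,0,0],[0,0,-0.12,0,0,0,0],[0,0,-0.12,0,0,0,0]]' 
python3 -m creep '[[0,0,-0.12,0,0,0,0],[0,0,-0.12,0,0,0,0],[0,0,-0.12,0,0,0,0],[0,0,-0.12,0,0,0,0],[0,0,-0.12,0,0,0,0],[0,0,-0.12,0,0,0,0],[0,0,-0.12,0,0,0,0],[0,0,-0.12,0,0,0,0],[0,0,-0.12,0,0,0,0],[0,0,-0.12,0,0,0,0]]';  python3 -c "
from h import *
go((395,245,330),1.95);snap('wrist','w7');state()"
```

```text
clock: 9.55
eef_pos: [391.0, 238.9, 326.0]
tcp_rot: [-3.139, 0.009, 0.728]
contact_force: [-0.0, -0.8, -0.1]
opening: 0.999
clock: 10.38
eef_pos: [385.2, 236.4, 315.4]
tcp_rot: [-3.112, 0.003, 1.977]
contact_force: [0.1, 0.3, 0.1]
opening: 1.006
t 10.38 p [385.2 236.4 315.4] rpy [-3.1117  0.0035  1.9773] F [0.08 0.25 0.08] M [ 0.   -0.04 -0.03] op 1.006 q [0.55 0.21 2.07 0.   0.9  0.14]
total tool shift [  3.94  11.94 -14.95] in goal frame [  4.33  12.27 -14.58] rotvec [-0.0299  0.0039  0.0272] n>= 0.46849647559315855 0.32483089981773117
t 10.43 p [385.1 236.4 315.3] rpy [-3.1112  0.0033  1.9866] F [-0.35 -0.54  0.13] M [ 0.01 -0.01 -0.  ] op 1.006 q [0.55 0.21 2.07 0.   0.9  0.13]
```

View pics/w7.png

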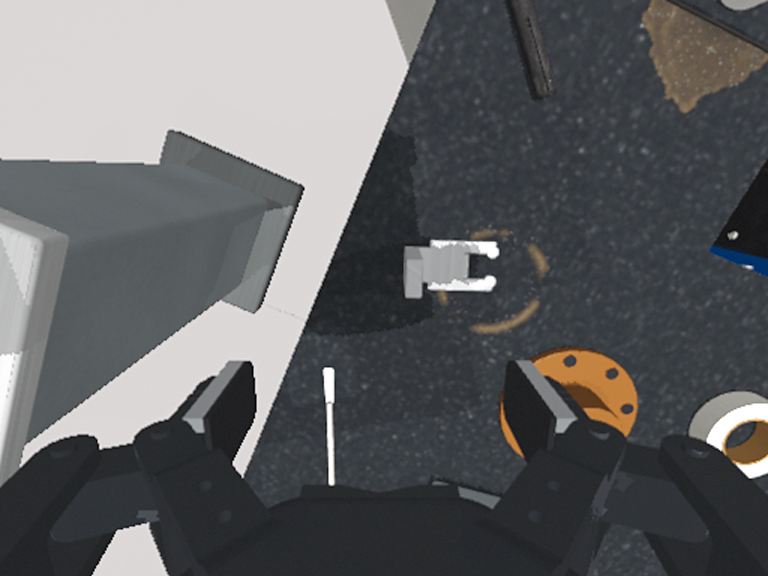

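```bash
python3 -c "
from h import *
crop('w7','w7c',(260,150,340,206))
"
```

```text
scale 9.75
```

View pics/w7c.png

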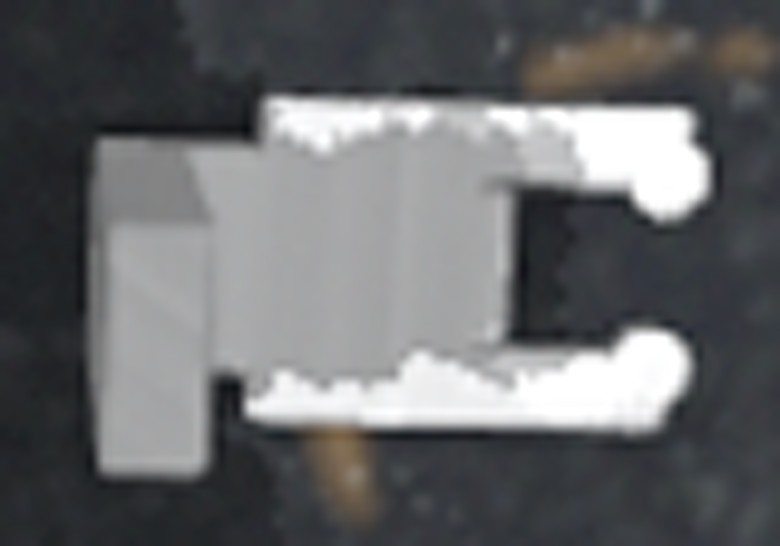

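```bash
python3 -c "
from h import *
C=(260,150,340,206); f=lambda u,v,z:cr('w7',C,u,v,z)
a,b=f(262,97,5),f(695,107,5); c,d=f(245,418,5),f(665,432,5)
for p,q in((a,b),(c,d)): v=q-p; print(p,q,np.degrees(np.arctan2(v[1],v[0])))
e,g=f(262,97,5),f(245,418,5); w=e-g; print('back edge',np.degrees(np.arctan2(w[1],w[0]))-90,np.linalg.norm(w))
print('tab', [f(*p,44) for p in((105,222),(212,222),(210,473),(97,473),(157,347))])
w=f(212,222,44)-f(210,473,44);print(np.degrees(np.arctan2(w[1],w[0]))-90,np.linalg.norm(w))
print('mouth bottom mid',f(507,265,2.5), 'tips mid',(f(710,178,5)+f(691,370,5))/2)
print('nib line', np.degrees(np.arctan2(*(f(672,178,5)-f(651,370,5))[[1,0]]))-90)
"
```

```text
[396.8 270.6   5. ] [437.7 287.3   5. ] 22.210830114008377
[409.7 238.9   5. ] [450.9 255.4   5. ] 21.82538261445623
back edge 22.143376980052423 34.22426040106639
tab [array([383.1, 259.2,  44. ]), array([391.8, 263. ,  44. ]), array([401.5, 241.6,  44. ]), array([392. , 237.4,  44. ]), array([392.1, 250.5,  44. ])]
24.383409773526495 23.4957442955102
mouth bottom mid [428.2 264.5   2.5] tips mid [446.35 271.95   5.  ]
nib line 21.54097591853845
```

```bash
python3 -c "
from h import *
go((392.5,250.2,240),1.957)"; python3 -m creep '[[-0.03,0.004,0.03,9,11,20,0],[0,0,0,0,0,30,0],[0,0,0,0,0,25,0],[0,0,0,0,0,0,0]]';  python3 -c "
from h import *
go((392.5,250.2,240),1.957)"
```

```text
t 10.43 p [385.1 236.4 315.3] rpy [-3.1112  0.0033  1.9866] F [-0.35 -0.54  0.13] M [ 0.01 -0.01 -0.  ] op 1.006 q [0.55 0.21 2.07 0.   0.9  0.13]
total tool shift [ 9.9  14.66 74.81] in goal frame [10.02 12.08 75.26] rotvec [-0.0304  0.0037  0.0296] n>= 1.8435838206794195 0.34048223986465903
clock: 10.77
eef_pos: [390.8, 248.9, 236.8]
tcp_rot: [3.14, -0.001, 1.945]
contact_force: [-0.9, -0.9, 0.4]
opening: 0.998
t 10.77 p [390.8 248.9 236.8] rpy [ 3.1396e+00 -7.0000e-04  1.9452e+00] F [-0.92 -0.91  0.38] M [-0.01  0.01  0.01] op 0.998 q [0.56 0.35 2.11 0.   0.68 0.19]
total tool shift [ 0.62  2.11 -3.2 ] in goal frame [ 0.59  2.12 -3.21] rotvec [ 0.002  -0.0007 -0.0118] n>= 0.09323832026987748 0.09570215853684853
```

```bash
python3 -m creep '[[0.002,0,-0.012,0.7,2,16,0],[0,0,0,0,0,15,0],[0,0,0,0,0,0,0]]';  python3 -c "
from h import *
go((392.5,250.2,184),1.957); snap('wrist','w8')"
```

```text
clock: 11.02
eef_pos: [391.6, 249.8, 204.5]
tcp_rot: [-3.137, 0.0, 1.951]
contact_force: [-0.6, -0.6, -0.8]
opening: 1.0
t 11.02 p [391.6 249.8 204.5] rpy [-3.1367e+00  3.0000e-04  1.9508e+00] F [-0.64 -0.62 -0.78] M [-0.03  0.06 -0.02] op 1.0 q [0.56 0.42 2.11 0.   0.61 0.18]
total tool shift [ 0.05  1.1  20.5 ] in goal frame [ 0.04  1.   20.5 ] rotvec [-0.0049  0.0003 -0.0063] n>= 0.49229159237585524 0.06360810804728217
```

View pics/w8.png

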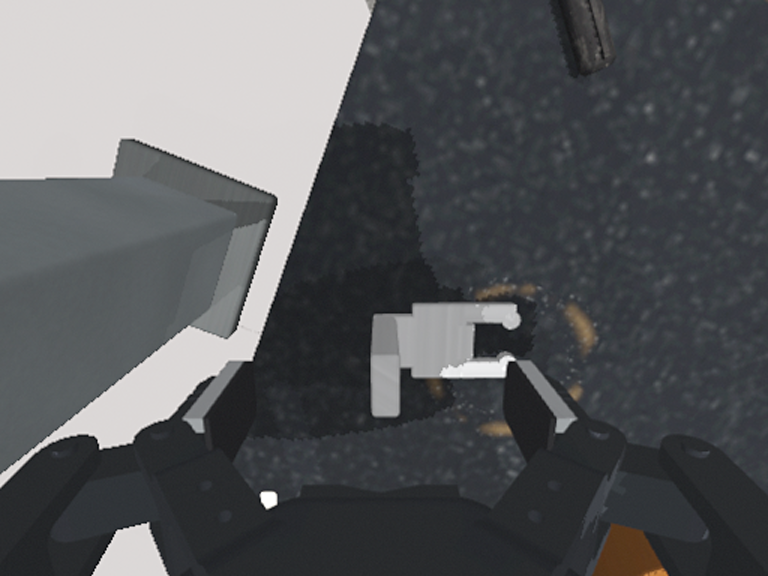

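```bash
python3 -c "
from h import *
print(ray('w8',386.5/1.5-.5,386.5/1.5-.5,44))"; python3 -m creep '[[-0.005,0,-0.006,0,1,12,0],[0,0,0,0,0,9,0],[0,0,0,0,0,0,0],[0,0,0,0,0,0,0]]';  python3 -c "
from h import *
go((392.5,250.2,184),1.957)"
```

```text
[392.67478804 250.71870017  44.        ]
clock: 11.4
eef_pos: [393.9, 250.9, 187.6]
tcp_rot: [3.138, -0.0, 1.953]
contact_force: [-0.2, -0.5, -0.0]
opening: 1.0
t 11.4 p [393.9 250.9 187.6] rpy [ 3.1380e+00 -4.0000e-04  1.9528e+00] F [-0.22 -0.52 -0.03] M [ 0.02 -0.06  0.02] op 1.0 q [ 0.56  0.45  2.12 -0.    0.57  0.18]
total tool shift [-0.11 -1.53  3.61] in goal frame [-0.1  -1.51  3.61] rotvec [ 0.0036 -0.0004 -0.0042] n>= 0.09395077425494697 0.04451049650419797
```

```bash
python3 -m creep '[[0.003,0,-0.004,0,-1.3,4,0],[0,0,0,0,0,0,0.3],[0,0,0,0,0,0,0.6],[0,0,0,0,0,0,0.8],[0,0,0,0,0,0,0.85],[0,0,0,0,0,0,0.9]]' 40;  python3 -c "
from h import *
go((392.5,250.2,184),1.957)"
```

```text
clock: 11.9
eef_pos: [393.2, 250.8, 186.0]
tcp_rot: [3.138, -0.001, 1.956]
contact_force: [-0.0, 0.2, 0.4]
opening: 0.299
t 11.9 p [393.2 250.8 186. ] rpy [ 3.1384e+00 -1.0000e-03  1.9560e+00] F [-0.05  0.19  0.38] M [ 0.03 -0.    0.03] op 0.299 q [0.56 0.46 2.12 0.   0.56 0.18]
total tool shift [-0.24 -0.9   1.95] in goal frame [-0.24 -0.89  1.95] rotvec [ 0.0032 -0.001  -0.001 ] n>= 0.05178912631417976 0.02803288908829239
```

```bash
python3 -m creep '[[0.003,-0.001,-0.001,0,-0.5,1.5,0.8],[0,0,0,0,0,0,0.95],[0,0,0,0,0,0,0.95],[0,0,0,0,0,0,0.95],[0,0,0,0,0,0,0.95],[0,0,0,0,0,0,0.95]]' 60;  python3 -c "
from h import *
go((392.5,250.2,184),1.957)"
```

```text
clock: 12.4
eef_pos: [392.8, 250.6, 184.6]
tcp_rot: [3.141, 0.0, 1.957]
contact_force: [0.3, 0.4, 1.9]
opening: 0.113
t 12.4 p [392.8 250.6 184.6] rpy [3.1414e+00 1.0000e-04 1.9571e+00] F [0.26 0.4  1.87] M [-0.04  0.02 -0.06] op 0.113 q [ 0.56  0.46  2.12 -0.    0.56  0.18]
total tool shift [-0.26 -0.48  0.64] in goal frame [-0.26 -0.48  0.64] rotvec [0.0002 0.0001 0.0001] n>= 0.02021720789433834 0.001890998637198313
```

```bash
python3 -m creep '[[0,0,0,0,0,-15,0.95],[0,0,0,0,0,-30,0.95],[0,0,0,0,0,-40,0.95],[0,0,0,-15,-3,-35,0.95],[0,0,0,-30,-6,0,0.95],[0,0,0,-36,-7,0,0.95],[0,0,0,-36,-7,0,0.95],[0,0,0,-36,-7,0,0.95],[0,0,0,-36,-7,0,0.95],[0,0,0,-15,-3,0,0.95]]';  python3 -c "
from h import *
go((439.6,9,310),1.957)"
```

```text
clock: 13.23
eef_pos: [433.6, 42.0, 310.7]
tcp_rot: [3.14, 0.002, 1.966]
contact_force: [0.9, 0.6, -0.9]
opening: 0.11
t 13.23 p [433.6  42.  310.7] rpy [3.1398e+00 2.3000e-03 1.9662e+00] F [ 0.94  0.57 -0.86] M [0.02 0.05 0.03] op 0.11 q [ 0.09  0.19  2.11 -0.    0.84 -0.3 ]
total tool shift [-32.79  -7.15   0.79] in goal frame [-32.85  -6.84   0.73] rotvec [0.0018 0.0023 0.0092] n>= 0.8049561104922792 0.07705686971982927
```

```bash
python3 -m creep '[[0.001,0.002,0.009,-26,-6,0,0.95],[0,0,0,-5,-1,0,0.95],[0,0,0,0,0,0,0.95],[0,0,0,0,0,0,0.95]]';  python3 -c "
from h import *
go((439.6,9,310),1.957);snap('wrist','w9');state();
crop('w9','w9a',(200,180,330,280))
crop('w9','w9b',(300,150,480,280))"
```

```text
clock: 13.57
eef_pos: [438.9, 5.5, 310.5]
tcp_rot: [3.141, 0.0, 1.95]
contact_force: [-0.5, 0.9, -1.3]
opening: 0.111
t 13.57 p [438.9   5.5 310.5] rpy [3.1413e+00 4.0000e-04 1.9505e+00] F [-0.53  0.89 -1.31] M [ 0.01 -0.02 -0.03] op 0.111 q [ 0.01  0.19  2.11 -0.    0.84 -0.37]
total tool shift [3.02 2.   0.45] in goal frame [3.01 2.02 0.46] rotvec [ 0.0003  0.0004 -0.0065] n>= 0.08758746517326395 0.05239259528964287
t 13.62 p [438.8   5.8 310.4] rpy [3.1414e+00 3.0000e-04 1.9511e+00] F [-0.11  0.73 -1.24] M [0.04 0.01 0.03] op 0.108 q [ 0.01  0.19  2.11 -0.    0.84 -0.37]
scale 5.8
scale 4.333333333333333
```

View pics/w9.png

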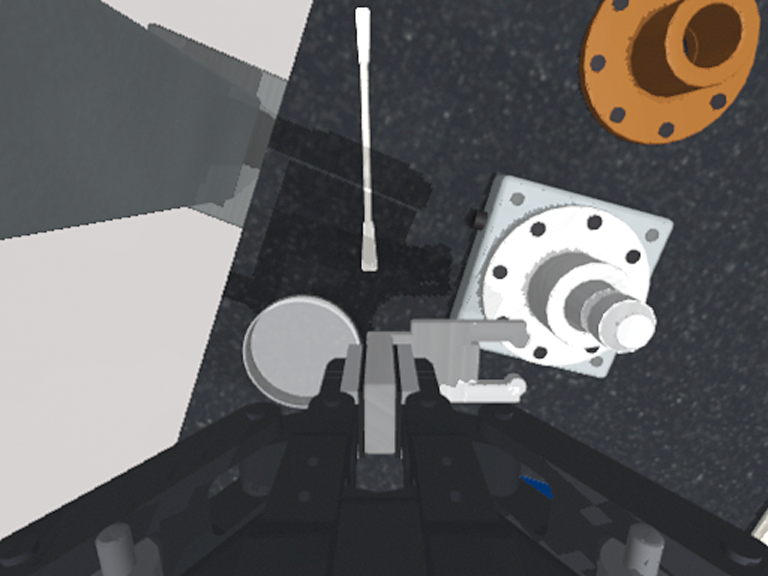

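View pics/w9a.png

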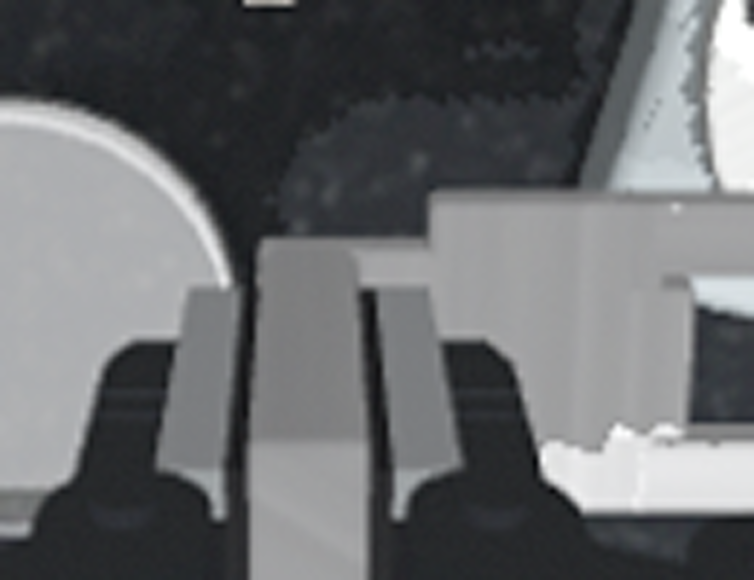

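View pics/w9b.png

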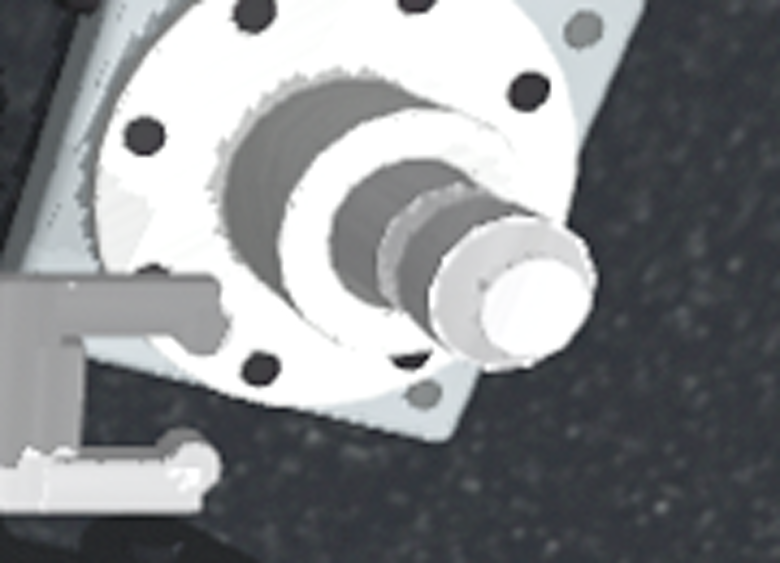

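```bash
python3 -c "
from fit import *
B=(300,150,480,280)
for z in (104,107,110): print('top',z,fit('w9',8,z,B,(481,592,256,358),(541,50)))
print('free',fit('w9',8,107,B,(481,592,256,358),(541,50),True))
s=sense();R=Ro.from_euler('xyz',s['tcp_rot'])
tf=lambda p:R.inv().apply(p-s['eef_pos']).round(2)
zt=s['eef_pos'][2]-184.6+5
for u,v in((200,277),(200,515),(20,274),(20,515),(222,318),(217,470)): print(tf(cr('w9',B,u,v,zt)))
print('mouth bottom',tf(cr('w9',B,83,395,zt)), cr('w9',B,83,395,zt))
"
```

```text
top 104 (array([544.12,  50.23]), array([ 0.71, -0.71,  0.59, -0.64]))
top 107 (array([541.87,  50.59]), array([ 0.5 , -0.5 ,  0.4 , -0.44]))
top 110 (array([539.63,  50.95]), array([ 0.28, -0.28,  0.21, -0.23]))
free (array([537.05,  51.36, 113.45]), array([ 0.02, -0.02, -0.02,  0.02]))
[ 17.04  52.3  179.64]
[-17.92  55.45 179.65]
[ 17.47  28.88 179.64]
[-17.89  30.58 179.65]
[ 11.27  55.7  179.64]
[-10.96  57.15 179.65]
mouth bottom [  0.29  38.17 179.64] [474.2  20.2 130.8]
```

```bash
python3 -c "
from h import *
go((521.7,42.7,305),1.957)"; python3 -m creep '[[0,0,-0.006,1,25,0,0.95],[0,0,0,0,33,0,0.95],[0,0,0,0,26,0,0.95],[0,0,0,0,3,0,0.95],[0,0,0,0,0,0,0.95],[0,0,0,0,0,0,0.95]]';  python3 -c "
from h import *
go((521.7,42.7,305),1.957)"
```

```text
t 13.62 p [438.8   5.8 310.4] rpy [3.1414e+00 3.0000e-04 1.9511e+00] F [-0.11  0.73 -1.24] M [0.04 0.01 0.03] op 0.108 q [ 0.01  0.19  2.11 -0.    0.84 -0.37]
total tool shift [ 3.49 90.66  5.45] in goal frame [ 2.96 90.68  5.44] rotvec [ 0.0002  0.0003 -0.0059] n>= 2.1797387566677995 0.04732697707547001
clock: 14.12
eef_pos: [519.1, 47.3, 308.8]
tcp_rot: [-3.138, -0.002, 1.964]
contact_force: [-0.1, -0.8, -1.6]
opening: 0.105
t 14.12 p [519.1  47.3 308.8] rpy [-3.1381e+00 -2.0000e-03  1.9642e+00] F [-0.06 -0.76 -1.62] M [ 0.    0.06 -0.01] op 0.105 q [ 0.09  0.31  1.94  0.    0.89 -0.31]
total tool shift [-5.21  0.66  3.8 ] in goal frame [-5.19  0.68  3.81] rotvec [-0.0035 -0.002   0.0072] n>= 0.15537490037850601 0.06597882633117723
```

Now correct, level, and descend in small steps to the touch.

```bash
python3 -m creep '[[-0.003,-0.002,0.006,-4.5,0.6,5,0.95],[0,0,0,0,0,3,0.95],[0,0,0,0,0,0,0.95]]';  python3 -c "
from h import *
go((521.7,42.7,297),1.957)"
```

```text
clock: 14.37
eef_pos: [518.8, 43.6, 299.6]
tcp_rot: [-3.139, -0.001, 1.959]
contact_force: [0.4, 0.0, -2.0]
opening: 0.106
t 14.37 p [518.8  43.6 299.6] rpy [-3.1389e+00 -5.0000e-04  1.9593e+00] F [ 0.42  0.01 -2.05] M [0.   0.02 0.02] op 0.106 q [ 0.08  0.32  1.95 -0.    0.87 -0.31]
total tool shift [-1.91  2.36  2.62] in goal frame [-1.91  2.36  2.63] rotvec [-0.0027 -0.0005  0.0023] n>= 0.0962144014478759 0.028834701895001737
```

```bash
python3 -m creep '[[-0.003,0,0.002,-2,2.4,0,0.95],[0,0,0,0,0,2,0.95],[0,0,0,0,0,0,0.95]]';  python3 -c "
from h import *
go((521.7,42.7,297),1.957)";python3 -m creep '[[0,0,0,0,0,2,0.95],[0,0,0,0,0,0,0.95]]'; python3 -c "
from h import *
go((521.7,42.7,297),1.957)"
```

```text
clock: 14.62
eef_pos: [520.6, 41.7, 297.1]
tcp_rot: [-3.141, -0.001, 1.956]
contact_force: [-0.3, 0.1, -1.9]
opening: 0.106
t 14.62 p [520.6  41.7 297.1] rpy [-3.1407e+00 -9.0000e-04  1.9559e+00] F [-0.25  0.09 -1.93] M [0.02 0.06 0.04] op 0.106 q [ 0.08  0.33  1.95  0.    0.87 -0.31]
total tool shift [0.5  1.38 0.13] in goal frame [0.5  1.38 0.13] rotvec [-0.0009 -0.0009 -0.0011] n>= 0.035417571032045354 0.01334646209833413
clock: 14.78
eef_pos: [520.5, 41.4, 295.0]
tcp_rot: [-3.141, -0.001, 1.955]
contact_force: [0.1, 0.2, -1.6]
opening: 0.106
t 14.78 p [520.5  41.4 295. ] rpy [-3.1408e+00 -9.0000e-04  1.9553e+00] F [ 0.08  0.23 -1.63] M [-0.01 -0.01  0.04] op 0.106 q [ 0.08  0.33  1.95  0.    0.86 -0.31]
total tool shift [ 0.78  1.63 -1.97] in goal frame [ 0.78  1.63 -1.97] rotvec [-0.0008 -0.0009 -0.0017] n>= 0.0640458531144063 0.016720046501412084
```

```bash
for i in 1; do python3 -m creep '[[0,0,0,0,0,1,0.95],[0,0,0,0,0,0,0.95]]'; python3 -m creep '[[0,0,0,0,0,0.7,0.95],[0,0,0,0,0,0,0.95]]'; python3 -m creep '[[0,0,0,0,0,0.7,0.95],[0,0,0,0,0,0,0.95]]' ; done
```

```text
clock: 14.95
eef_pos: [520.5, 41.2, 294.0]
tcp_rot: [-3.141, -0.001, 1.955]
contact_force: [0.6, -0.2, -1.4]
opening: 0.106
clock: 15.12
eef_pos: [520.5, 41.3, 293.2]
tcp_rot: [-3.141, -0.001, 1.955]
contact_force: [-0.4, 0.1, -1.4]
opening: 0.109
clock: 15.28
eef_pos: [520.6, 41.3, 292.5]
tcp_rot: [-3.141, -0.001, 1.955]
contact_force: [-0.3, 0.2, -1.5]
opening: 0.107
```

```bash
python3 -m creep '[[0,0,0,0,0,0.6,0.95],[0,0,0,0,0,0,0.95]]'; python3 -m creep '[[0,0,0,0,0,0.5,0.95],[0,0,0,0,0,0,0.95]]'; python3 -m creep '[[0,0,0,0,0,0.5,0.95],[0,0,0,0,0,0,0.95]]'
```

```text
clock: 15.45
eef_pos: [520.6, 41.4, 291.9]
tcp_rot: [-3.141, -0.001, 1.955]
contact_force: [-0.5, 0.3, -0.9]
opening: 0.109
clock: 15.62
eef_pos: [520.6, 41.4, 291.4]
tcp_rot: [-3.141, -0.001, 1.955]
contact_force: [-0.2, 0.5, -1.5]
opening: 0.107
clock: 15.78
eef_pos: [520.7, 41.4, 291.5]
tcp_rot: [3.142, -0.001, 1.955]
contact_force: [0.4, 0.8, -0.3]
opening: 0.108
```

```bash
python3 -m creep '[[0,0,0,0,0,0.6,0.95]]'; python3 -c "
from h import *
state()";  python3 -m creep '[[0,0,0,0,0,0.8,0.95]]'; python3 -c "
from h import *
state()"
```

```text
clock: 15.87
eef_pos: [520.8, 41.4, 291.3]
tcp_rot: [3.141, -0.0, 1.955]
contact_force: [-4.9, -1.6, 11.8]
opening: 0.109
t 15.87 p [520.8  41.4 291.3] rpy [ 3.1412e+00 -4.0000e-04  1.9553e+00] F [-4.86 -1.56 11.79] M [0.01 0.51 0.02] op 0.109 q [ 0.08  0.34  1.95  0.    0.85 -0.31]
clock: 15.95
eef_pos: [520.9, 41.4, 291.3]
tcp_rot: [3.141, -0.0, 1.955]
contact_force: [-5.8, -0.2, 17.1]
opening: 0.108
t 15.95 p [520.9  41.4 291.3] rpy [ 3.1411e+00 -4.0000e-04  1.9553e+00] F [-5.77 -0.2  17.13] M [-0.01  0.86  0.  ] op 0.108 q [ 0.08  0.34  1.95  0.    0.85 -0.31]
```

```bash
python3 -m creep '[[0,0,0,0,0,-6,0.95],[0,0,0,0,0,-6,0.95],[0,0,0,0,-25,0,0.95],[0,0,0,0,-25,0,0.95],[0,0,0,0,-8,0,0.95],[0,0,0,0,0,0,0.95]]'; python3 -c "
from h import *
go((465.6,19.9,268.2),1.957)"
```

```text
clock: 16.45
eef_pos: [466.6, 19.3, 305.2]
tcp_rot: [3.138, 0.0, 1.956]
contact_force: [0.7, -0.2, -1.1]
opening: 0.111
t 16.45 p [466.6  19.3 305.2] rpy [3.1382e+00 5.0000e-04 1.9560e+00] F [ 0.73 -0.23 -1.12] M [ 0.02  0.01 -0.05] op 0.111 q [ 0.04  0.24  2.06  0.    0.84 -0.35]
total tool shift [ 0.93 -0.83 36.97] in goal frame [ 0.91 -0.7  36.97] rotvec [ 0.0034  0.0005 -0.001 ] n>= 0.8870055650439919 0.028390664870640965
```

```bash
python3 -m creep '[[0.002,0,0,0.5,-0.5,10,0.95],[0,0,0,0,0,10,0.95],[0,0,0,0,0,9,0.95],[0,0,0,0,0,0,0.95],[0,0,0,0,0,0,0.95]]'; python3 -c "
from h import *
go((465.6,19.9,268.2),1.957)"
```

```text
clock: 16.87
eef_pos: [469.2, 20.4, 273.4]
tcp_rot: [3.137, 0.001, 1.956]
contact_force: [0.9, 0.2, -0.3]
opening: 0.109
t 16.87 p [469.2  20.4 273.4] rpy [3.1369e+00 1.4000e-03 1.9556e+00] F [ 0.91  0.16 -0.32] M [-0.06 -0.01  0.02] op 0.109 q [ 0.04  0.3   2.07  0.    0.77 -0.34]
total tool shift [ 0.89 -3.54  5.18] in goal frame [ 0.88 -3.52  5.2 ] rotvec [ 0.0047  0.0014 -0.0014] n>= 0.15197439034586377 0.04081403120180957
```

```bash
python3 -m creep '[[0.005,0.001,-0.001,0.8,-3,4.5,0.95],[0,0,0,0,0,0,0.95],[0,0,0,0,0,0,0.95]]'; python3 -c "
from h import *
go((465.6,19.9,268.2),1.957);snap('wrist','w10');snap('scene','s10');crop('s10','s10c',(200,140,290,200));crop('w10','w10b',(280,150,480,290))"
```

```text
clock: 17.12
eef_pos: [466.6, 20.3, 267.5]
tcp_rot: [-3.139, -0.0, 1.957]
contact_force: [1.0, 0.6, -1.4]
opening: 0.108
t 17.12 p [466.6  20.3 267.5] rpy [-3.1395e+00 -2.0000e-04  1.9572e+00] F [ 0.95  0.65 -1.38] M [-0.02 -0.02  0.04] op 0.108 q [ 0.04  0.3   2.08 -0.    0.76 -0.35]
total tool shift [-0.03 -1.1  -0.66] in goal frame [-0.03 -1.1  -0.66] rotvec [-0.0021 -0.0002  0.0002] n>= 0.03083026609011895 0.017330622900075827
scale 8.666666666666666
scale 3.9
```

View pics/w10b.png

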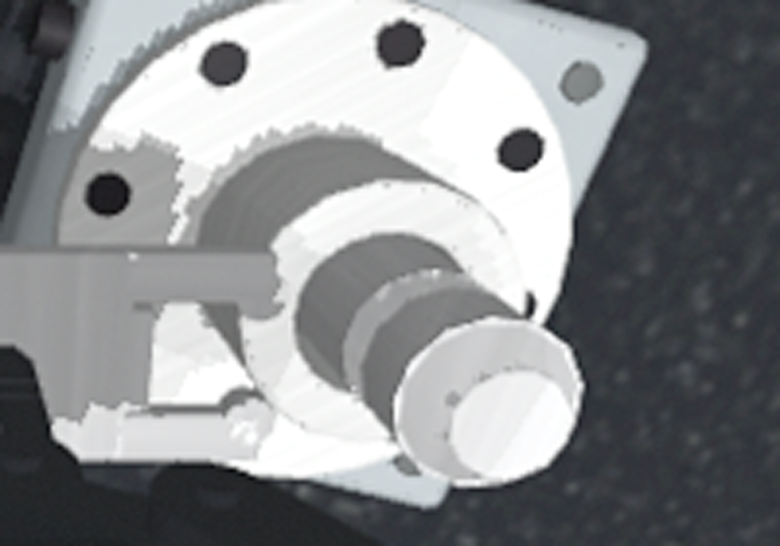

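View pics/s10c.png

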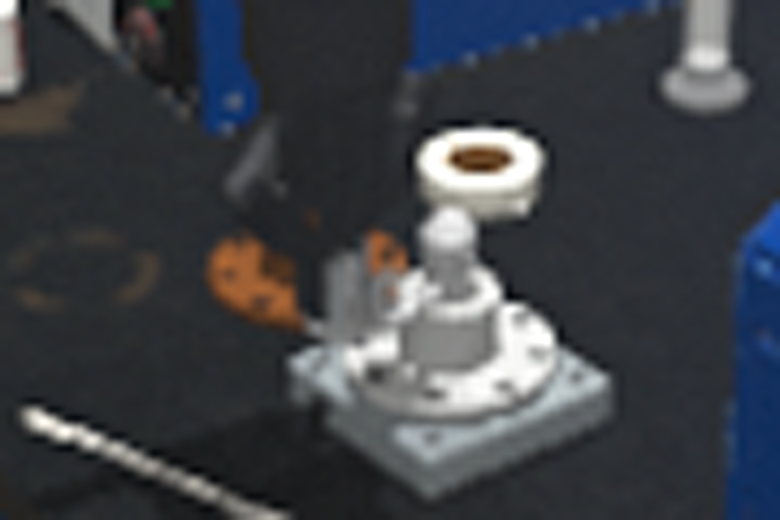

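```bash
python3 -m creep '[[-0.001,0,0,0,4,-0.7,0.95],[0,0,0,0,4,0,0.95],[0,0,0,0,0,0,0.95],[0,0,0,0,0,0,0.95]]'; python3 -c "
from h import *
go((465.6+9.26,19.9+3.77,268.2),1.957)"
```

```text
clock: 17.55
eef_pos: [475.2, 23.7, 269.4]
tcp_rot: [3.14, 0.001, 1.957]
contact_force: [0.4, 0.3, -1.7]
opening: 0.107
t 17.55 p [475.2  23.7 269.4] rpy [3.1404e+00 5.0000e-04 1.9570e+00] F [ 0.4   0.28 -1.66] M [0.03 0.07 0.06] op 0.107 q [ 0.05  0.31  2.06 -0.    0.77 -0.34]
total tool shift [ 0.13 -0.35  1.22] in goal frame [ 0.13 -0.35  1.22] rotvec [0.0012 0.0005 0.    ] n>= 0.030627754636229666 0.010154742804954068
```

```bash
python3 -m creep '[[0,0,0,0.1,-0.3,1.1,0.95],[0,0,0,0,0,0,0.95],[0,0,0,0,0,0,0.95]]'; python3 -c "
from h import *
go((465.6+9.26,19.9+3.77,268.2),1.957)"
```

```text
clock: 17.8
eef_pos: [475.1, 23.7, 268.5]
tcp_rot: [3.14, 0.001, 1.957]
contact_force: [-0.3, 0.5, -0.1]
opening: 0.11
t 17.8 p [475.1  23.7 268.5] rpy [3.1399e+00 7.0000e-04 1.9572e+00] F [-0.33  0.48 -0.07] M [-0.01  0.06  0.01] op 0.11 q [ 0.05  0.31  2.06 -0.    0.76 -0.34]
total tool shift [ 0.05 -0.24  0.26] in goal frame [ 0.05 -0.24  0.26] rotvec [0.0017 0.0007 0.0002] n>= 0.00850529632394503 0.015080762137817352
```

```bash
python3 -m creep '[[0.001,0,0,0,2.5,0.2,0.95],[0,0,0,0,2.5,0,0.95],[0,0,0,0,0,0,0.95]]'; python3 -c "
from h import *
state()
go((541.7-.113-46.5*.926,50.5+.278-46.5*.377,268.2),1.957)"
```

```text
clock: 18.05
eef_pos: [479.9, 25.7, 268.2]
tcp_rot: [3.141, 0.001, 1.957]
contact_force: [-0.4, 0.7, -2.2]
opening: 0.109
t 18.05 p [479.9  25.7 268.2] rpy [3.1411e+00 7.0000e-04 1.9570e+00] F [-0.43  0.75 -2.24] M [ 0.   -0.02 -0.03] op 0.109 q [ 0.05  0.32  2.05 -0.    0.77 -0.34]
t 18.05 p [479.9  25.7 268.2] rpy [3.1411e+00 7.0000e-04 1.9570e+00] F [-0.43  0.75 -2.24] M [ 0.   -0.02 -0.03] op 0.109 q [ 0.05  0.32  2.05 -0.    0.77 -0.34]
total tool shift [1.000e-02 2.007e+01 6.000e-02] in goal frame [1.000e-02 2.007e+01 5.000e-02] rotvec [ 0.0005  0.0007 -0.    ] n>= 0.48122648312270755 0.0069490027841689825
```

```bash
python3 -m creep '[[0,0,0,0,2,0,0.95],[0,0,0,0,2,0,0.95],[0,0,0,0,0,0,0.95]]'; python3 -m creep '[[0,0,0,0,1.5,0,0.95],[0,0,0,0,0,0,0.95]]'; python3 -c "
from h import *
go((541.7-.113-46.5*.926,50.5+.278-46.5*.377,268.2),1.957)"
```

```text
clock: 18.3
eef_pos: [484.2, 27.4, 268.2]
tcp_rot: [3.141, 0.001, 1.957]
contact_force: [0.3, -0.7, -1.3]
opening: 0.107
clock: 18.47
eef_pos: [485.8, 28.1, 268.2]
tcp_rot: [3.141, 0.001, 1.957]
contact_force: [-0.0, -0.6, -1.1]
opening: 0.108
t 18.47 p [485.8  28.1 268.2] rpy [3.1411e+00 7.0000e-04 1.9571e+00] F [-0.03 -0.62 -1.15] M [-0.    0.02  0.04] op 0.108 q [ 0.05  0.33  2.04 -0.    0.77 -0.33]
total tool shift [ 0.000e+00  1.373e+01 -1.000e-02] in goal frame [ 0.   13.73 -0.02] rotvec [0.0005 0.0007 0.0001] n>= 0.32937079728916113 0.006607815419604611
```

No vertical force with the tips in the groove. Now the nibs, in 1 mm steps.

```bash
python3 -m creep '[[0,0,0,0,1,0,0.95]]'; python3 -m creep '[[0,0,0,0,1,0,0.95]]'; python3 -m creep '[[0,0,0,0,1,0,0.95]]'
```

```text
clock: 18.55
eef_pos: [486.6, 28.4, 268.1]
tcp_rot: [-3.142, 0.001, 1.957]
contact_force: [-1.1, -0.8, -1.5]
opening: 0.109
clock: 18.63
eef_pos: [487.1, 28.7, 267.9]
tcp_rot: [-3.14, 0.0, 1.957]
contact_force: [-1.9, -2.3, -0.2]
opening: 0.108
clock: 18.72
eef_pos: [487.6, 29.0, 267.7]
tcp_rot: [-3.139, 0.0, 1.957]
contact_force: [-3.2, -3.0, 0.2]
opening: 0.11
```

```bash
python3 -m creep '[[-0.003,0,0,0,1.2,-0.4,0.95]]'; python3 -m creep '[[-0.001,0,0,0,1.2,-0.2,0.95]]'; python3 -c "
from h import *
go((541.7-.113-46.5*.926,50.5+.278-46.5*.377,268.2),1.957)"
```

```text
clock: 18.8
eef_pos: [488.0, 29.3, 267.7]
tcp_rot: [-3.139, -0.0, 1.957]
contact_force: [-4.5, -3.6, -0.8]
opening: 0.109
clock: 18.88
eef_pos: [488.5, 29.5, 267.6]
tcp_rot: [-3.138, -0.001, 1.957]
contact_force: [-5.0, -5.1, 1.6]
opening: 0.112
t 18.88 p [488.5  29.5 267.6] rpy [-3.1379e+00 -7.0000e-04  1.9574e+00] F [-4.97 -5.06  1.63] M [-0.73  0.82 -0.13] op 0.112 q [ 0.06  0.33  2.03 -0.    0.78 -0.33]
total tool shift [-0.29 10.74 -0.63] in goal frame [-0.29 10.74 -0.59] rotvec [-0.0037 -0.0007  0.0004] n>= 0.25809555067706763 0.030023875761614135
```

```bash
python3 -m creep '[[-0.006,-0.001,0,-0.5,0.8,-1,0.95]]'; python3 -m creep '[[-0.004,0,0,-0.3,1.3,-0.6,0.95]]'; python3 -c "
from h import *
go((541.7-.113-46.5*.926,50.5+.278-46.5*.377,268.2),1.957)"
```

```text
clock: 18.97
eef_pos: [488.5, 29.1, 268.1]
tcp_rot: [-3.141, -0.0, 1.958]
contact_force: [-5.0, -2.2, -2.4]
opening: 0.107
clock: 19.05
eef_pos: [488.8, 29.1, 268.2]
tcp_rot: [3.141, -0.001, 1.958]
contact_force: [-6.1, -3.7, -1.3]
opening: 0.107
t 19.05 p [488.8  29.1 268.2] rpy [ 3.1412e+00 -1.1000e-03  1.9577e+00] F [-6.13 -3.68 -1.34] M [-0.59  1.08 -0.03] op 0.107 q [ 0.06  0.33  2.03  0.    0.78 -0.33]
total tool shift [ 0.15 10.57 -0.02] in goal frame [ 0.16 10.57 -0.03] rotvec [ 0.0004 -0.0011  0.0007] n>= 0.25355296690780527 0.010811365499905036
```

```bash
python3 -m creep '[[-0.002,0,0,-0.1,1.4,-0.3,0.95]]'; python3 -m creep '[[-0.002,0,0,-0.1,1.4,-0.3,0.95]]'; python3 -m creep '[[-0.002,0,0,0,1.4,-0.3,0.95]]'; python3 -c "
from h import *
go((541.7-.113-46.5*.926,50.5+.278-46.5*.377,268.2),1.957)"
```

```text
clock: 19.13
eef_pos: [489.1, 29.3, 268.0]
tcp_rot: [-3.141, -0.002, 1.958]
contact_force: [-4.4, -3.5, -0.2]
opening: 0.112
clock: 19.22
eef_pos: [489.5, 29.4, 267.9]
tcp_rot: [-3.14, -0.002, 1.958]
contact_force: [-5.5, -4.6, -0.7]
opening: 0.108
clock: 19.3
eef_pos: [489.9, 29.6, 267.7]
tcp_rot: [-3.139, -0.003, 1.958]
contact_force: [-4.3, -4.5, 0.1]
opening: 0.109
t 19.3 p [489.9  29.6 267.7] rpy [-3.1392e+00 -2.8000e-03  1.9578e+00] F [-4.27 -4.46  0.11] M [-0.86  0.88 -0.17] op 0.109 q [ 0.06  0.33  2.03  0.    0.78 -0.33]
total tool shift [ 0.07  9.37 -0.5 ] in goal frame [ 0.07  9.37 -0.48] rotvec [-0.0024 -0.0028  0.0008] n>= 0.22499837106476048 0.030107254498757025
```

```bash
python3 -m creep '[[-0.005,-0.003,0,-0.3,1.3,-0.8,0.95]]'; python3 -m creep '[[-0.003,-0.002,0,-0.2,1.6,-0.4,0.95]]'; python3 -m creep '[[-0.003,-0.001,0,-0.1,1.6,-0.4,0.95]]'; python3 -c "
from h import *
go((541.7-.113-46.5*.926,50.5+.278-46.5*.377,268.2),1.957)"
```

```text
clock: 19.38
eef_pos: [490.1, 29.6, 267.9]
tcp_rot: [-3.141, -0.001, 1.958]
contact_force: [-6.2, -1.8, -0.9]
opening: 0.107
clock: 19.47
eef_pos: [490.6, 29.8, 267.8]
tcp_rot: [-3.141, 0.0, 1.958]
contact_force: [-6.0, -1.7, -0.8]
opening: 0.112
clock: 19.55
eef_pos: [491.0, 30.2, 267.6]
tcp_rot: [-3.14, 0.001, 1.958]
contact_force: [-4.2, -2.6, -1.8]
opening: 0.109
t 19.55 p [491.   30.2 267.6] rpy [-3.1404e+00  6.0000e-04  1.9579e+00] F [-4.22 -2.57 -1.77] M [-0.4   0.89 -0.01] op 0.109 q [ 0.06  0.34  2.03 -0.    0.78 -0.33]
total tool shift [-0.02  8.1  -0.61] in goal frame [-0.01  8.1  -0.6 ] rotvec [-0.0012  0.0006  0.0009] n>= 0.19478823798926795 0.012643571646603407
```

```bash
python3 -m creep '[[-0.002,0,0,0,1.5,-0.8,0.95]]'; python3 -m creep '[[-0.001,0,0,0,1.5,-0.4,0.95]]'; python3 -m creep '[[-0.001,0,0,0,1.5,-0.3,0.95]]'; python3 -c "
from h import *
go((541.7-.113-46.5*.926,50.5+.278-46.5*.377,268.2),1.957)"
```

```text
clock: 19.63
eef_pos: [491.5, 30.6, 267.9]
tcp_rot: [-3.14, -0.0, 1.958]
contact_force: [-3.3, -3.5, -1.7]
opening: 0.107
clock: 19.72
eef_pos: [492.5, 31.0, 268.0]
tcp_rot: [-3.139, -0.0, 1.958]
contact_force: [-2.6, -3.5, -1.2]
opening: 0.107
clock: 19.8
eef_pos: [493.9, 31.5, 268.3]
tcp_rot: [-3.14, -0.0, 1.958]
contact_force: [-1.0, -2.1, -0.4]
opening: 0.108
t 19.8 p [493.9  31.5 268.3] rpy [-3.1404e+00 -2.0000e-04  1.9579e+00] F [-1.02 -2.1  -0.39] M [-0.37  0.19 -0.06] op 0.108 q [ 0.06  0.34  2.02 -0.    0.78 -0.33]
total tool shift [-0.17  4.92  0.06] in goal frame [-0.16  4.92  0.07] rotvec [-0.0012 -0.0002  0.0009] n>= 0.11796353036428735 0.01211051764035517
```

Snapped past the peak; 5 mm to home.

```bash
python3 -m creep '[[-0.001,0,0,-0.2,1.5,0,0.95]]'; python3 -m creep '[[0,0,0,0,1.3,0,0.95]]'; python3 -m creep '[[0,0,0,0,0.8,0,0.95]]';python3 -m creep '[[0,0,0,0,0.6,0,0.95]]'; python3 -c "
from h import *
go((541.7-.113-46.5*.926,50.5+.278-46.5*.377,268.2),1.957)"
```

```text
clock: 19.88
eef_pos: [496.0, 32.1, 268.6]
tcp_rot: [3.14, 0.0, 1.958]
contact_force: [0.3, 1.5, -0.4]
opening: 0.112
clock: 19.97
eef_pos: [498.0, 32.8, 268.9]
tcp_rot: [3.138, 0.0, 1.958]
contact_force: [-0.2, -0.2, -3.4]
opening: 0.109
clock: 20.05
eef_pos: [498.8, 33.2, 268.9]
tcp_rot: [3.138, 0.0, 1.958]
contact_force: [-5.9, -4.0, 0.7]
opening: 0.109
clock: 20.13
eef_pos: [499.0, 33.3, 268.7]
tcp_rot: [3.14, -0.0, 1.958]
contact_force: [-5.2, -3.4, 1.5]
opening: 0.109
t 20.13 p [499.   33.3 268.7] rpy [ 3.1402e+00 -1.0000e-04  1.9579e+00] F [-5.18 -3.41  1.53] M [-0.65  0.97 -0.07] op 0.109 q [ 0.06  0.34  2.01  0.    0.78 -0.32]
total tool shift [ 0.12 -0.51  0.55] in goal frame [ 0.12 -0.51  0.55] rotvec [ 0.0014 -0.0001  0.0009] n>= 0.01827894105930234 0.013224405768269583
```

```bash
python3 -m creep '[[0.001,0,0,0,0.7,0.4,0.95]]'; python3 -m creep '[[0,0,0,0,0.9,0.2,0.95]]'; python3 -c "
from h import *
state();snap('wrist','w11');crop('w11','w11b',(220,150,400,290));snap('scene','s11');crop('s11','s11c',(200,140,290,200))"
```

```text
clock: 20.22
eef_pos: [499.4, 33.5, 268.3]
tcp_rot: [-3.141, -0.0, 1.958]
contact_force: [-4.4, -2.3, 0.0]
opening: 0.106
clock: 20.3
eef_pos: [499.7, 33.8, 268.0]
tcp_rot: [-3.139, -0.001, 1.958]
contact_force: [-5.3, -4.0, 1.3]
opening: 0.108
t 20.3 p [499.7  33.8 268. ] rpy [-3.1387e+00 -6.0000e-04  1.9583e+00] F [-5.32 -3.96  1.3 ] M [-0.58  0.94 -0.07] op 0.108 q [ 0.06  0.35  2.01 -0.    0.79 -0.32]
scale 4.142857142857143
scale 8.666666666666666
```

View pics/w11b.png

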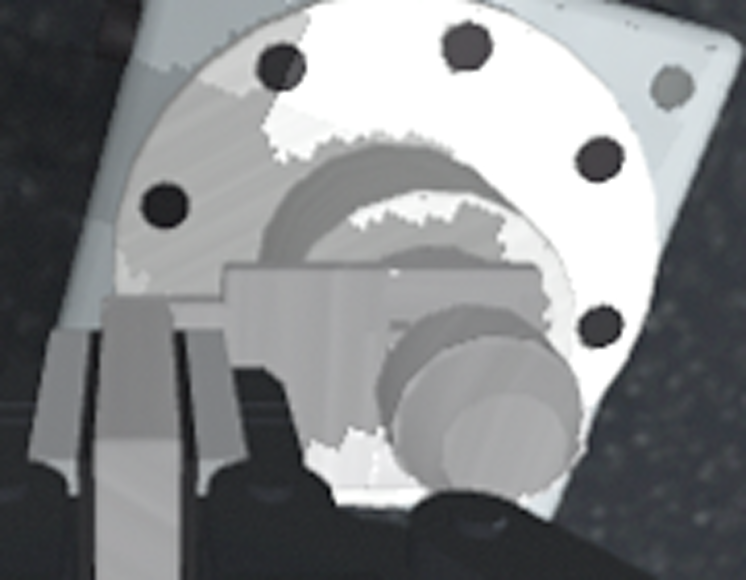

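View pics/s11c.png

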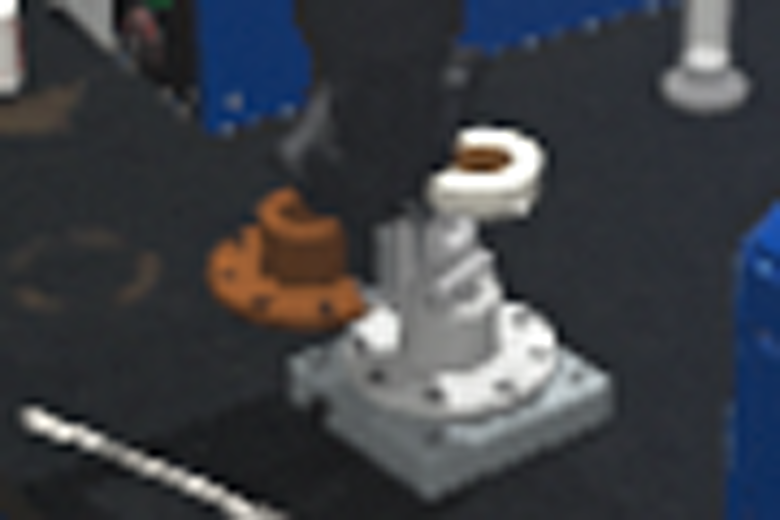

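```bash
python3 -m creep '[[-0.004,0,0,0,1.2,-0.4,0.95]]'; python3 -m creep '[[-0.003,0,0,0,1.2,-0.2,0.95]]'; python3 -c "
from h import *
go((541.7-.113-46.5*.926,50.5+.278-46.5*.377,268.2),1.957)"
```

```text
clock: 20.48
eef_pos: [499.8, 33.9, 268.0]
tcp_rot: [-3.139, -0.001, 1.959]
contact_force: [-9.0, -6.8, 1.0]
opening: 0.102
clock: 20.57
eef_pos: [499.8, 34.0, 267.8]
tcp_rot: [-3.138, -0.002, 1.959]
contact_force: [-7.9, -5.3, 1.5]
opening: 0.108
t 20.57 p [499.8  34.  267.8] rpy [-3.1384e+00 -1.5000e-03  1.9591e+00] F [-7.91 -5.32  1.53] M [-0.98  1.22 -0.15] op 0.108 q [ 0.06  0.35  2.01  0.    0.79 -0.32]
total tool shift [-0.22 -1.48 -0.38] in goal frame [-0.22 -1.48 -0.39] rotvec [-0.0032 -0.0015  0.0021] n>= 0.03706499815757632 0.03303846561688669
```

```bash
python3 -m creep '[[-0.002,0,0,0,-0.8,-0.3,0.95],[0,0,0,0,0,0,0.95],[0,0,0,0,0,0,0.76],[0,0,0,0,0,0,0.76],[0,0,0,0,0,0,0.76]]' 20; python3 -c "
from h import *
state()"
```

```text
clock: 20.98
eef_pos: [500.7, 34.1, 269.0]
tcp_rot: [3.138, -0.001, 1.959]
contact_force: [-0.7, -0.9, 1.0]
opening: 0.238
t 20.98 p [500.7  34.1 269. ] rpy [ 3.1382e+00 -7.0000e-04  1.9589e+00] F [-0.66 -0.91  0.96] M [-0.05  0.2   0.02] op 0.238 q [ 0.06  0.35  2.01  0.    0.78 -0.33]
```

```bash
python3 -m creep '[[0.002,0,0,0,-1,-4,0.76],[0,0,0,0,0,-8,0.76]]'; python3 -m creep '[[0,0,0,0,0,-20,0.76],[0,0,0,0,0,-30,0.76],[0,0,0,0,0,-30,0.76],[0,0,0,0,0,-20,0.76],[0,0,0,0,0,0,0.5],[0,0,0,0,-30,0,0],[0,0,0,0,-40,0,0],[0,0,0,0,-20,0,0]]'; python3 -c "
from h import *
state();snap('wrist','w12');crop('w12','w12b',(300,150,500,300));snap('scene','s12');crop('s12','s12c',(200,140,290,200));snap('top','t12');crop('t12','t12c',(150,150,290,254))"
```

```text
clock: 21.15
eef_pos: [499.8, 33.9, 280.9]
tcp_rot: [3.141, -0.001, 1.959]
contact_force: [-0.2, 0.1, -0.3]
opening: 0.239
clock: 21.82
eef_pos: [418.4, 0.4, 391.4]
tcp_rot: [3.13, 0.002, 1.961]
contact_force: [-0.6, 0.1, 0.1]
opening: 0.798
t 21.82 p [4.184e+02 4.000e-01 3.914e+02] rpy [3.1297e+00 2.3000e-03 1.9614e+00] F [-0.57  0.07  0.06] M [0.03 0.04 0.01] op 0.798 q [-0.    0.04  2.07  0.    1.03 -0.4 ]
scale 3.8666666666666667
scale 8.666666666666666
scale 5.571428571428571
```

View pics/w12.png

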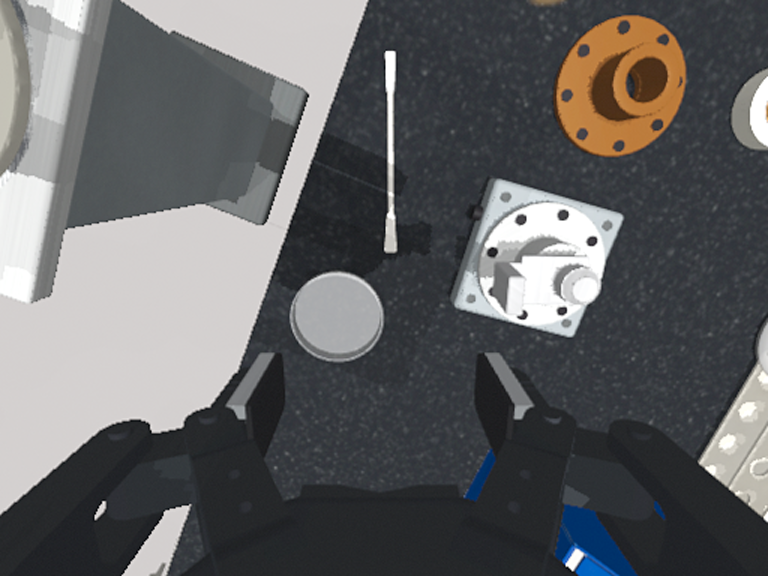

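View pics/w12b.png

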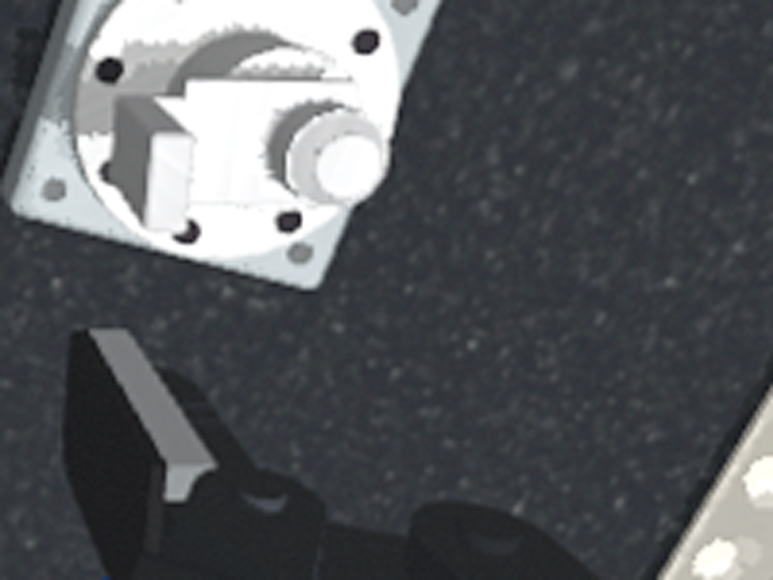

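View pics/s12c.png

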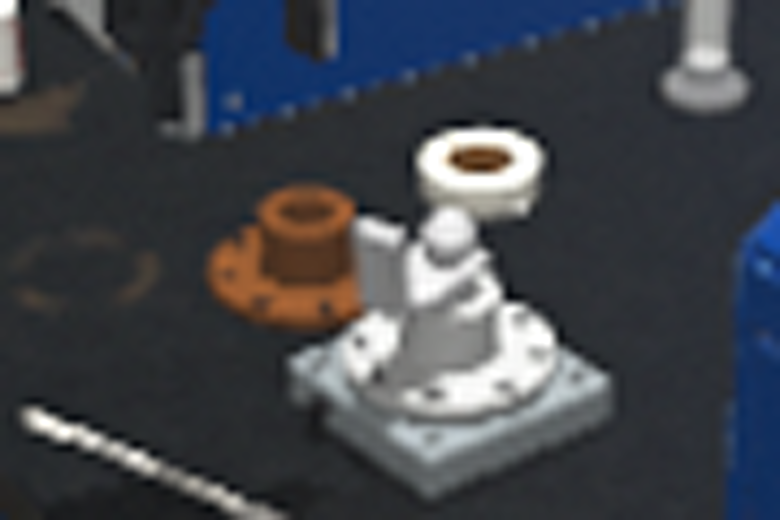

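View pics/t12c.png

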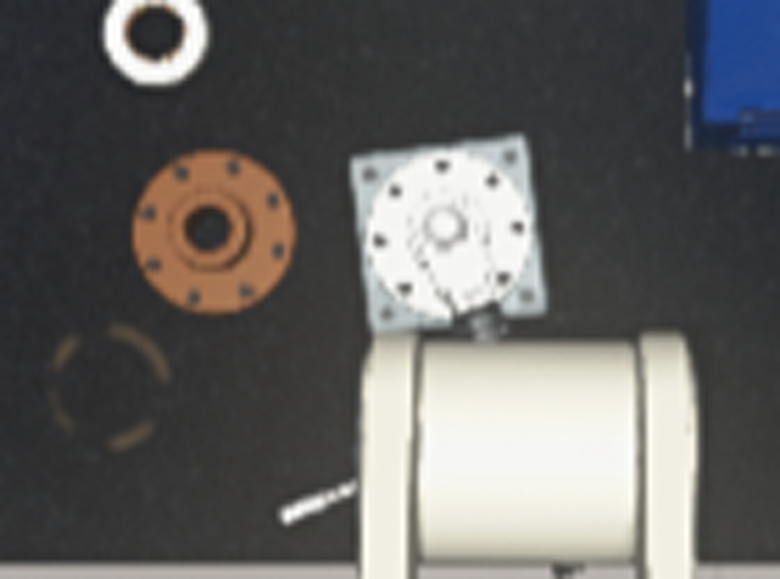

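```bash
python3 -c "
from fit import *
W=(300,150,500,300)
t=cr('w12',W,171,182,127.3); s,_=fit('w12',8,106.8,W,(317,386,131,200),(541,50)); print(t,s,np.linalg.norm(t[:2]-s[:2]))
a=cr('w12',W,187,79,88.3);b=cr('w12',W,352,80,88.3);print(a,b,np.linalg.norm(a-b), b-s[0] if 0 else np.dot(b[:2]-s[:2],[.926,.377]))"
```

```text
[494.   33.2 127.3] [542.21  50.72] 51.29478043621985
[502.2  53.8  88.3] [541.7  69.6  88.3] 42.54280197636263 6.645500000000007
```

```bash
python3 -c "
from h import *
go((522,21,360),1.957)"
```

```text
t 21.97 p [420.2   0.6 391.9] rpy [3.1276e+00 2.8000e-03 1.9599e+00] F [ 1.07 -0.13  0.59] M [-0.   -0.    0.04] op 0.995 q [-0.    0.04  2.06  0.    1.03 -0.39]
total tool shift [-19.68 101.48  33.35] in goal frame [-19.47 101.99  31.87] rotvec [0.014  0.0028 0.003 ] n>= 2.6047128679483147 0.11693405696781017
```

```bash
python3 -m creep '[[0.012,0.003,0.003,-5,25,0,0],[0,0,0,-5,35,0,0],[0,0,0,-5,30,10,0],[0,0,0,-4,8,15,0],[0,0,0,0,0,0,0],[0,0,0,0,0,0,0],[0,0,0,0,0,0,0]]'; python3 -c "
from h import *
state();snap('wrist','w13');crop('w13','w13b',(210,110,350,214))"
```

```text
clock: 22.55
eef_pos: [527.0, 22.9, 367.1]
tcp_rot: [3.134, 0.001, 1.956]
contact_force: [-0.1, 0.2, 0.1]
opening: 1.0
t 22.55 p [527.   22.9 367.1] rpy [3.1340e+00 1.0000e-03 1.9564e+00] F [-0.08  0.23  0.06] M [0.05 0.03 0.01] op 1.0 q [ 0.04  0.24  1.88  0.    1.01 -0.35]
scale 5.571428571428571
```

View pics/w13.png

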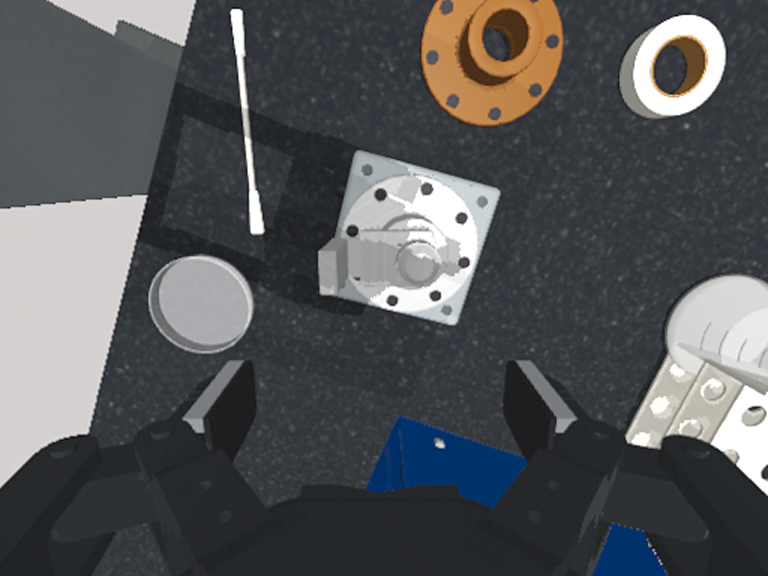

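View pics/w13b.png

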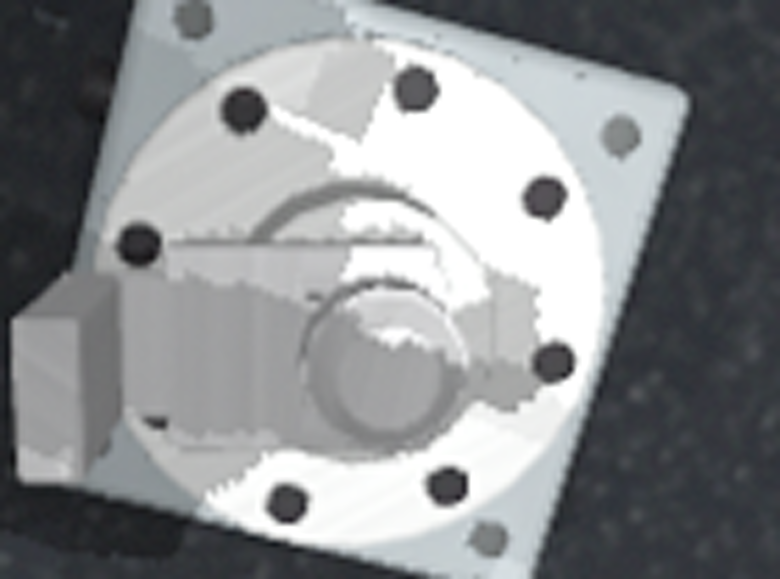

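```bash
python3 -c "
from fit import *
W=(210,110,350,214)
t=cr('w13',W,46,400,127.3); s,e=fit('w13',8,106.8,W,(337,442,None,433),(541,50)); print(t,s,e,np.linalg.norm(t[:2]-s[:2]))
s2,e=fit('w13',13,101,W,(301,470,280,454),(541,50));print('head',s2,e)
u=np.array([.926,.377])
print('expect tab px', 
 *[ (proj('w13',(*(np.array([541.7,50.5])-d*u),127.3))-[210,110]+.5)*5.571-.5 for d in (47,51)], 'spx',(proj('w13',(541.7,50.5,106.8))-[210,110]+.5)*5.571-.5)
for a in (cr('w13',W,170,242,88.3),cr('w13',W,420,242,88.3)): print(a,np.dot(a[:2]-[541.7,50.5],u),np.dot(a[:2]-[541.7,50.5],[-.377,.926]))
"
```

```text
[495.5  33.5 127.3] [542.05  50.09] [-0.1  0.1  0. ] 49.41791780316119
head [541.68  50.84] [ 0.04 -0.04  0.76 -0.81]
expect tab px [ 62.34511571 411.84330001] [ 33.32409852 411.94901497] spx [388.39915794 378.31331766]
[504.   54.7  88.3] -33.32680000000005 18.10210000000002
[540.8  69.6  88.3] 6.367299999999913 18.02590000000003
```

```bash
python3 -c "
from fit import *
W=(220,150,400,290);u=np.array([.926,.377])
s,e=fit('w11',13,101,W,(396,582,334,None),(541,50));print('head',s,e)
for a in (cr('w11',W,225,265,88.3),cr('w11',W,537,265,88.3)): print(a,np.dot(a[:2]-[541.7,50.5],u))
W=(300,150,480,280)
# same features before insertion, rel. to origin at tool y=46.5
d=np.load('pics/w9.npz'); 
p=np.array([438.85,5.65]); uu=np.array([np.cos(1.9508-np.pi/2),np.sin(1.9508-np.pi/2)])
print(np.dot(cr('w9',W,200,277,130.8)[:2]-p,uu)-46.5, np.dot(cr('w9',(200,180,330,280),430,190,130.8)[:2]-p,uu)-46.5)
"
```

```text
head [541.48  50.58] [-1.84  1.83  0.09]
[503.6  54.3  88.3] -33.84800000000002
[542.9  70.3  88.3] 8.575799999999935
5.848182467334482 -34.782325791031006
```

```bash
python3 -c "
from h import *
print(job.sign_off())"
```

```text
the job is handed in; nothing more can be done
None
```

The carousel is flat on the flange, the clip is snapped home in the groove, and the job is handed in at about 22.6 s of the 72 s allowed.

**Carousel:** I lowered the aluminium carousel, hub up, over the spindle. It stopped hard at about flange height, with 16 N showing at the wrist. The pictures show it lying flat.

**Groove height:** I touched the spindle's top with the level clip and found it at about 106.8 mm, which puts the groove's lower side at about 82.8 mm. That touch reached about 17 N, more than the 3 N suggested.

**Clip:** I pushed it in level. The push peaked at about 7 N. The clip then snapped in and ran to the hard stop, where I read about 11 N at most and it would go no farther.

**Checks:**
- **Clip position:** While I still held it, the rear edge of its plate measured 33.9 mm behind the spindle's axis. It measured 34.8 mm behind the clip's origin before insertion, so it is home.
- **Disagreement:** After release, the pictures put the tab's top 49 to 51 mm from the axis instead of 47 mm. I take this as the free clip sagging a few degrees within the groove's 1.5 mm play. I did not confirm that by touch.
- **Other things:** None of the moves touched the bystanders or look-alikes. I did not re-measure their positions at the end.

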